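# Pry open a printer and free its stuck print carriage

### The arm

A 6-joint arm with a two-finger parallel gripper is mounted at the origin on a cart in front of the work surface, level with it; the furniture and walls round the work are solid. World frame = base frame: x ahead of the robot, y to its left, z up, the work surface at z = 0. Lengths are in m, angles in rad, forces in N, time in s.
With the tool pointing down it reaches from about 0.275 to 0.825 m from the base axis. Payload 4.9 kg.
Tool frame: the origin (TCP) lies between the finger pads; the fingertips stand 11 mm ahead of it and the grasp point (between the pads) lies 8 mm behind it; z points along the fingers, y is the line along which they close (so a half turn about z gives the same grasp; the last joint's range is limited). The gripper opens to 85 mm and grips with 20 to 120 N. Pads are 22 mm wide; open, the fingers measure 114 mm over their backs; the gripper's body (76 mm by 85 mm) begins 54 mm behind the grasp point. The pads swing forward as they close: fully open they stand 13 mm farther back than shut.
Start: joints at [-1.426, 0.326, -0.193, 1.052, 0, 1.437], TCP at [0.151, -0.529, 0.209] pointing down, gripper open.
Joint ranges: [-2.65, 2.65], [-0.97, 1.79], [-1.3, 1.35], [-1.93, 2.1], [-1.47, 1.37], [-3.14, 3.14]. Speed limits (rad/s): [2.57, 2.57, 3.14, 3.14, 3.14, 3.14].

### API

Orientations are given as a 3x3 rotation matrix whose columns are the frame's x, y, z axes.
In Python, from cell import env, optics, order gives the robot as it stands. The module is installed in compiled form; this text tells all that it offers.
- The arm moves only by the tool jog_arm, never from a script. Its argument "plan" is a list of rows, each an object with "slide": the shift along the world's x, y, z scaled (see below), a list of three; "turn": the turn about the world's z scaled (see below). In form: [{"slide": [tx, ty, tz], "turn": turn}, ...]. A call has 1 to 5 rows; each row shifts and turns the commanded pose from where the row before left it; what a row does not reach is not made up. The controller multiplies each number of a shift by 20 mm and each number of a turn by 0.1 rad. A row lasts 1/12 s, in which the tool goes at most 41.7 mm and 7.16 degrees, less where a joint would pass 70% of its speed; a pose out of reach is approached as far as the arm can. A call with a number of a shift or a turn outside -1 to 1 is refused whole. A call with a gripper value outside its range is refused whole. "claw" is the closure, from -1 (fully open) to 1 (shut), set as the call begins (left out, the last holds). The fingers move at their own pace and stop on an object; the grip force is fixed at half the most. Time passes only in rows, so rows that do not move let the fingers close. It gives the time, the measured TCP pose, the force, the opening and the grip force at its end, in the units of the state.
- env.observe(): the state, without advancing time (a new reading comes with each control period).
- optics.read_camera(name): name is "scene" or "top" or "wrist"; returns a dict with "frame" (400x640x3 uint8, red, green, blue), "fov_y" (degrees; the focal length in pixels is half the picture's height over the tangent of half this angle, whatever the lens; pixels are square), "cx", "cy" (the principal point, pixels), "extrinsics" (4x4, takes a point from world to camera coordinates). Camera axes: x right, y down, z forward; pixel columns grow to the right and rows downward; lengths in m; the calibration is good to about 2 mm. A picture is of the moment at which its call begins. There is no depth.
- order.finish_job(): hands the job in; it is judged then, once.
The state is a dict: "time": time; "joints": joint angles; "dq": joint speeds; "joint_efforts": joint torques, N m; "ee_pos": TCP position; "eef_rot": TCP orientation; "ft_force": force on the tool from outside, world axes, zero at the start; "moment": the same for the moment, N m; "opening": opening from 0.0 (shut) to 1.0 (fully open); "gripper_force": force on a finger pad.
Only numpy, scipy, OpenCV 4.12 (cv2) and the standard library are available. Lean on these libraries where they do the work, as an engineer would, in place of code of your own. Each camera call takes 0.05 s, during which the arm holds its last target. There are 200 camera calls.

### The job

The print carriage of the little printer is stuck partway along its rail and the cover over it has snapped shut. Lever the cover open with the flat pry bar in the notch at its front edge, swing it wide open past upright, then push the carriage past the place where it sticks until it is fully home against its end stop under the fixed shroud. Lay the pry bar down flat on the desk, leave the cover open, force nothing, and leave the other things where they are.

Things in the scene. Friction and masses are not known exactly. Their poses are not given: they have to be found in the camera images.
- printer: Compact grey printer, 150 deep (x) x 236 wide (y) x 60 mm high, heavy, does not move. Origin: centre of its underside; -x is its front, z up. Front panel x -75..-50, top z 60. Black cover over the bay x -50..62, y -44..107; fixed shroud (top z 60) over y -118..-45. Bay inside: x -47..62, y -45..107, floor z 9
- cover (a joint): Cover hinge, 0 shut to 1.9 rad wide open (swings up and back; 1.57 is upright). Black cover 111 x 151 x 3 mm, flush with the top; its stiff hinge holds it at any angle (about 1.5 N to move it at the lip). A snap catch holds its front edge: about 10 N there until the lip has risen 3 mm (0.03 rad), then the cover springs free and stays ajar by some 6 mm
- carriage (a joint): Travel of the print carriage along its rail, m: 0 farthest from the shroud, 0.085 at the end stop, which is hidden under the shroud; grows towards the printer's -y. Starts at 0 to 0.03. It drags about 2 N; at about 0.042 a spring catch on the rail sticks it until it is pushed with about 11 N; past that it runs on with the 2 N drag and stays where it is left
- notch (a point): Pry notch in the front panel, 26 mm wide in y: this point is the middle of its rim (printer x -60, y 0, z 60; its axes are the printer's). Behind the rim the notch is open 10 mm in x to the cover's lip; its floor lies 15 mm below the rim and goes on 14 mm under the cover. A blade gets under the lip only if it dips about 30 to 48 deg; the rim is the fulcrum to turn it down on
- cover_lip (a point): Middle of the cover's front edge, on its underside: shut, 10 mm behind and 3 mm below the notch's rim. Rides with the cover
- cover_hinge (a point): Point on the hinge line of the cover (the line runs along the printer's y), printer x 62, z 58.5; the cover's lip is 112 mm from it. Does not move
- carriage_push (a point): Middle of the face of the carriage to push, the upright face looking to the printer's +y, at z 36 in the printer. Carriage block 46 (x) x 40 (y) mm, from z 12 to 44, two cartridges on top up to z 51. The bay is free beside this face for at least 54 mm in y
- pry_bar: Loose flat pry bar, 140 mm long, about 55 g: black handle 80 x 14 (y) x 12 mm (z), x -45..35; steel blade x 35..95, 12 narrowing to 10 mm wide, 2 mm thick, its middle at z 6. Origin: on the handle's underside, 45 mm from its rear end; x points to the blade's tip, z up as it lies. Lies on the bare desk right of the vice
- pry_bar_tip (a point): Tip of the pry bar's blade: 95 mm ahead of the bar's origin, 6 mm above the handle's underside
- usb_stick: Red USB stick, 18 x 48 x 8 mm, origin under its middle. Leave it
- side_cutters: Side cutters with red grips, 41 x 111 x 10 mm, origin under the middle. Leave them
- fuse_box: Small yellow and white box, 40 x 60 x 20 mm, origin under its middle. Leave it
- screwdriver_small: Small screwdriver with blue handle, 128 mm long, 21 mm thick, origin under its middle. Not the pry bar; leave it
- marker_black: Black and white marker pen, 128 mm long, origin under its middle. Leave it
- mug: White dotted mug, 78 mm wide, 93 mm high, handle to its -y, origin under its middle. Leave it
- solder_reel: Grey reel of solder, 59 mm across, 28 mm high, origin under its middle. Leave it
- logic_analyser: Black pocket unit, 56 x 29 x 14 mm, origin under its middle. Leave it

How it is judged:
On the way, in this order (a step that is already met when the one before it is completed fails the run):
1. the cover is levered up by the pry bar (value of joint cover above 0.025 rad and contact force between pry_bar and printer above 0.3 N).
2. the cover is swung open past upright (value of joint cover above 1.6 rad), for 0.2 s.
3. the carriage is home against its end stop (value of joint carriage above 0.082 m), for 0.2 s.
At the end, for the whole second after the job is handed in: The cover stands open past upright (over 1.6 rad), the carriage is within 3 mm of its end stop, the pry bar lies flat on the desk or mat, outside the printer, released and at rest; the other loose things are within 30 mm of where they stood (value of joint cover above 1.6 rad and value of joint carriage above 0.082 m and height (world z) of pry_bar below 0.02 m and angle between pry_bar's own x axis and vertical between 1.45 and 1.69 rad and linear speed of pry_bar below 0.02 m/s and horizontal distance between pry_bar and printer above 0.08 m); the robot touches nothing.
It fails at once if the printer, its cover or its carriage is forced: the fingers press on it with over 40 N or the pry bar with over 60 N (contact force between the fingers and printer above 40 N or contact force between pry_bar and printer above 60 N).
It fails at once if another loose thing is moved by over 30 mm (distance of any of usb_stick, side_cutters, fuse_box, screwdriver_small, marker_black, mug, solder_reel, logic_analyser from where it was at the start of the episode above 0.03 m).
It also fails if it takes over 67 s, if anything falls off the work surface, if the arm or the gripper's body presses on something with over 40 N, if the wrist force passes 120 N, or if a joint passes its speed limit or range.

## Working session

There is one attempt and no reset: what is moved stays moved. The work goes in short steps, Python scripts to look and compute and a tool call to move; the robot and the scene stay as the last step left them, time stands still between calls to the robot, and variables do not carry over. Pictures are saved under pics/ and viewed, at most 10 in all, crops included, and the job is handed in when it is done.

Besides the shell and the picture viewer there is one more tool, called after "Request:" as a command line: name --argument value ..., lists and objects as JSON in quotes. jog_arm: Moves the arm, as the interface text tells. Shifts and turns lie within -1 to 1; 1 stands for 20 mm of shift or 0.1 rad of turn. Its arguments: {"type":"object","properties":{"plan":{"type":"array","items":{"type":"object","properties":{"slide":{"type":"array","items":{"type":"number"}},"turn":{"type":"number"}}}},"claw":{"type":"number"}},"required":["plan"]}

```bash
mkdir -p pics; cat > h.py <<'E'
import numpy as np, cv2
from cell import env, optics, order
def shot(name,fn,save=True):
    c=optics.read_camera(name); 
    np.savez(f'pics/{fn}.npz',f=c['frame'],E=c['extrinsics'],k=[c['fov_y'],c['cx'],c['cy']])
    cv2.imwrite(f'pics/{fn}.png',c['frame'][:,:,::-1]); return c
def load(fn):
    d=np.load(f'pics/{fn}.npz'); return d
def ray(fn,u,v,z):
    d=load(fn); E=d['E']; fov,cx,cy=d['k']; f=200/np.tan(np.radians(fov)/2)
    R=E[:3,:3]; t=E[:3,3]; o=-R.T@t; r=R.T@np.array([(u-cx)/f,(v-cy)/f,1.])
    return o+r*(z-o[2])/r[2]
def proj(fn,p):
    d=load(fn); E=d['E']; fov,cx,cy=d['k']; f=200/np.tan(np.radians(fov)/2)
    q=E[:3,:3]@np.array(p)+E[:3,3]; return np.array([cx+f*q[0]/q[2],cy+f*q[1]/q[2]])
E
python3 - <<'E'
from h import *
np.set_printoptions(precision=4,suppress=True)
for n in ['scene','top','wrist']:
    c=shot(n,n+'0'); print(n,c['fov_y'],c['cx'],c['cy'],c['extrinsics'])
a=[cv2.imread(f'pics/{n}0.png') for n in ['scene','top']]
cv2.imwrite('pics/a.png',cv2.resize(np.vstack(a),(480,600)))
s=env.observe();print(s)
E
```

```text
scene 47.71823394210135 313.1341507832953 208.6765054274414 [[-0.6338 -0.7731 -0.0248  0.4159]
 [-0.3807  0.3397 -0.86    0.2276]
 [ 0.6733 -0.5356 -0.5096  1.1052]
 [ 0.      0.      0.      1.    ]]
top 54.84248341020452 320.3836332995186 202.24748453424957 [[ 0.0786 -0.9969 -0.0054  0.054 ]
 [-0.9739 -0.0756 -0.214   0.5553]
 [ 0.2129  0.0221 -0.9768  1.0241]
 [ 0.      0.      0.      1.    ]]
wrist 66.31690595445616 320.83186411721096 202.31149387321955 [[ 0.2749 -0.9615 -0.002  -0.549 ]
 [-0.9153 -0.2623  0.3058 -0.0391]
 [-0.2945 -0.0822 -0.9521  0.3812]
 [ 0.      0.      0.      1.    ]]
{'time': 0.15, 'joints': array([-1.4262,  0.3268, -0.1934,  1.052 ,  0.    ,  1.4366]), 'dq': array([ 0.0015, -0.0024,  0.0033,  0.0014,  0.0013, -0.0012]), 'joint_efforts': array([  0.0011, -44.3705,  26.2665,   0.0105,  -0.0001,   0.    ]), 'ee_pos': array([ 0.1513, -0.5283,  0.2083]), 'eef_rot': array([[ 0.9614,  0.2752, -0.0002],
       [ 0.2752, -0.9614,  0.0014],
       [ 0.0002, -0.0014, -1.    ]]), 'ft_force': array([-0.1624, -0.0872, -0.7836]), 'moment': array([0.0312, 0.0044, 0.0246]), 'gripper_force': 0.0, 'opening': 0.9977362762439478}
```

View pics/top0.png

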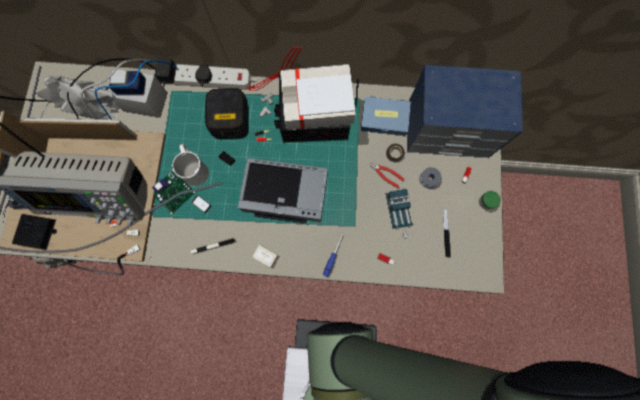

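View pics/scene0.png

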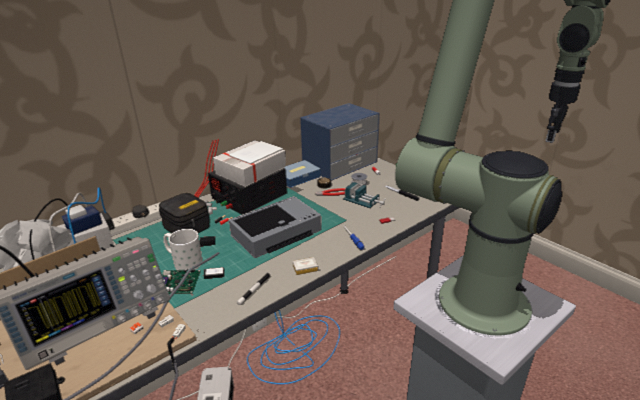

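The top view shows the printer at about (285,190) with its front facing the robot. The pry bar lies at about (446,232), black handle nearest the robot and blade pointing away. I'll enlarge both.

```bash
python3 - <<'E'
from h import *
t=cv2.imread('pics/top0.png')
a=cv2.resize(t[145:235,225:345],(480,360),interpolation=cv2.INTER_CUBIC)
b=cv2.resize(t[200:265,420:474],(320,385),interpolation=cv2.INTER_CUBIC)[:360]
cv2.imwrite('pics/crop1.png',np.hstack([a,b]))
cv2.imwrite('pics/w.png',cv2.imread('pics/wrist0.png'))
E
```

```text
(no output)
```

View pics/crop1.png

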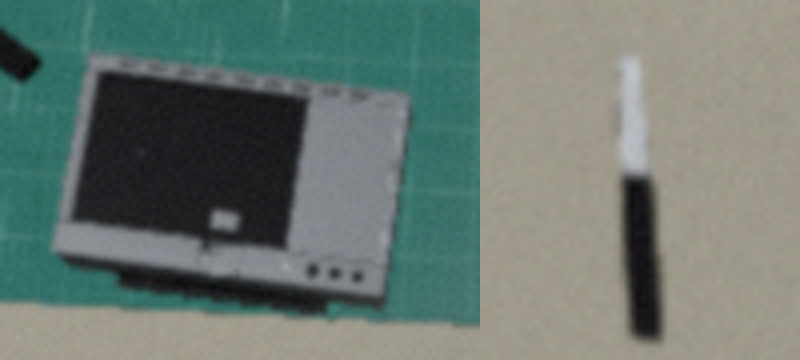

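View pics/wrist0.png

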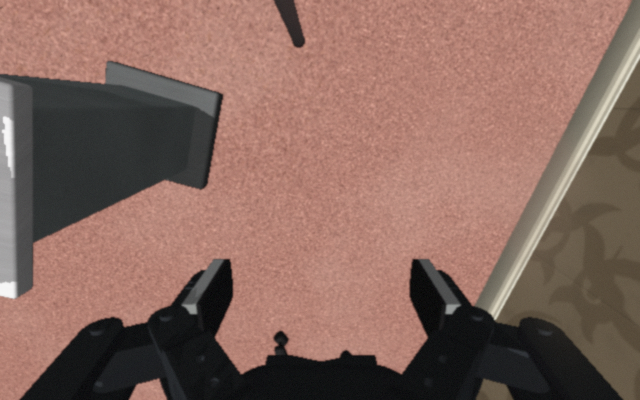

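```bash
python3 - <<'E'
from h import *
np.set_printoptions(precision=4,suppress=True)
tip=ray('top0',444.97,209.45,.006); rear=ray('top0',448,257.1,.008)
print('tip',tip,'rear',rear,np.linalg.norm(tip-rear),np.arctan2(*(tip-rear)[1::-1]))
c=np.array([[248,158.75],[327.5,169.25],[238.25,207],[321.25,218.25]])
P=np.array([ray('top0',u,v,.06) for u,v in c]);print(P,P.mean(0))
for a,b in [(0,1),(2,3),(0,2),(1,3)]: print(a,b,np.linalg.norm(P[a]-P[b]),np.arctan2(*(P[a]-P[b])[1::-1]))
# fit
M=np.array([[.075,.118],[.075,-.118],[-.075,.118],[-.075,-.118]]);Q=P[:,:2]
A=(Q-Q.mean(0));H=M.T@A;U,S,V=np.linalg.svd(H);R=V.T@U.T;yaw=np.arctan2(R[1,0],R[0,0]);print('yaw',yaw,Q.mean(0),(M@R.T+Q.mean(0)-Q)*1000)
lines=[ray('top0',320,285,0),ray('top0',448,290,0)];print(lines)
E
```

```text
tip [ 0.5679 -0.2685  0.006 ] rear [ 0.429  -0.2779  0.008 ] 0.13923744027769958 0.06722638149687764
[[0.6615 0.3156 0.06  ]
 [0.6476 0.0844 0.06  ]
 [0.518  0.3261 0.06  ]
 [0.5041 0.0911 0.06  ]] [0.5828 0.2043 0.06  ]
0 1 0.23167243280526398 1.5107800556032052
2 3 0.23538223487792903 1.5118475204501087
0 2 0.14388687462055155 -0.07272845788637172
1 3 0.14363629821056886 -0.046923103425528356
yaw -0.05957918012417859 [0.5828 0.2043] [[ 3.1991  1.9954]
 [ 3.0425 -2.3306]
 [-3.0283  0.4715]
 [-3.2132 -0.1364]]
[array([0.3226, 0.0806, 0.    ]), array([ 0.3373, -0.2812,  0.    ])]
```

Request:
jog_arm --plan '[{"slide": [1,0.84,0],"turn": -0.14},{"slide": [1,0.84,0],"turn": -0.14},{"slide": [1,0.84,0],"turn": -0.14},{"slide": [1,0.84,0],"turn": -0.14},{"slide": [1,0.84,0],"turn": -0.14}]'

```text
time: 0.57
ee_pos: [0.252, -0.4437, 0.2086]
eef_rot: [[0.979, 0.206, -0.0], [0.206, -0.979, 0.001], [-0.0, -0.001, -1.0]]
ft_force: [0.2, -1.1, -0.7]
opening: 1.006
gripper_force: 0.0
```

Request:
jog_arm --plan '[{"slide": [1,0.84,0],"turn": -0.14},{"slide": [1,0.84,0],"turn": -0.14},{"slide": [1,0.84,0],"turn": -0.14},{"slide": [1,0.84,0],"turn": -0.14},{"slide": [1,0.84,0],"turn": -0.14}]'

```text
time: 0.98
ee_pos: [0.3521, -0.3597, 0.2087]
eef_rot: [[0.99, 0.138, -0.0], [0.138, -0.99, 0.0], [-0.0, -0.0, -1.0]]
ft_force: [0.4, -0.7, 0.2]
opening: 1.001
gripper_force: 0.0
```

Request:
jog_arm --plan '[{"slide": [1,0.84,-0.5],"turn": -0.14},{"slide": [1,0.84,-0.5],"turn": -0.14},{"slide": [1,0.84,-0.5],"turn": -0.14},{"slide": [1,0.84,-0.5],"turn": -0.14},{"slide": [0.9,0.84,-0.5],"turn": -0.16}]'

```text
time: 1.4
ee_pos: [0.4503, -0.2757, 0.1582]
eef_rot: [[0.998, 0.066, -0.0], [0.066, -0.998, 0.0], [-0.0, -0.0, -1.0]]
ft_force: [-0.7, -0.5, 0.2]
opening: 1.0
gripper_force: 0.0
```

Request:
jog_arm --plan '[{"slide": [0,0,0],"turn": 0},{"slide": [0,0,0],"turn": 0},{"slide": [0,0,0],"turn": 0}]'

```text
time: 1.65
ee_pos: [0.4491, -0.2769, 0.1589]
eef_rot: [[0.998, 0.067, -0.001], [0.067, -0.998, -0.0], [-0.001, 0.0, -1.0]]
ft_force: [0.4, 0.2, -0.1]
opening: 1.0
gripper_force: 0.0
```

```bash
python3 - <<'E'
from h import *
np.set_printoptions(precision=4,suppress=True)
c=shot('wrist','wrist1');s=env.observe();print(s['ee_pos'],s['eef_rot'],s['joints'],s['opening'])
for p in [(.5679,-.2685,.006),(.429,-.2779,.008)]: print(proj('wrist1',p))
E
```

```text
[ 0.449  -0.2774  0.1592] [[ 0.9978  0.0662 -0.0001]
 [ 0.0662 -0.9978 -0.0004]
 [-0.0001  0.0004 -1.    ]] [-0.6931  0.3249 -0.3289  0.9168 -0.0004  2.3823] 0.9993912431052095
[320.596   59.5168]
[320.7234 199.968 ]
```

View pics/wrist1.png

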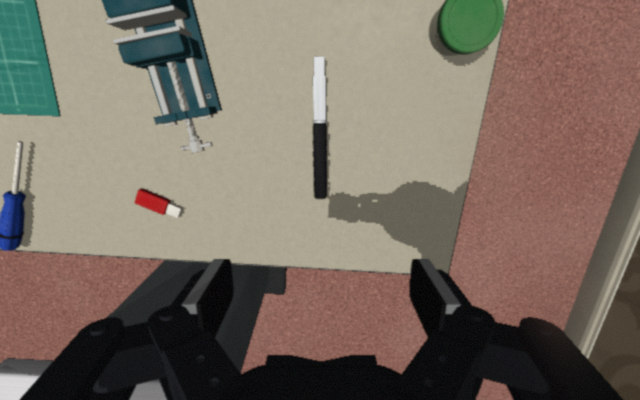

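The wrist view shows the bar tip at (319,58) and its rear at (320,198), which matches the prediction. Near the printer joint 6 would go past its limit at this yaw, so I'll take the half-turned grasp.

Request:
jog_arm --plan '[{"slide": [0,0,-0.15],"turn": 1},{"slide": [0,0,-0.15],"turn": 1},{"slide": [0,0,-0.15],"turn": 1},{"slide": [0,0,-0.15],"turn": 1},{"slide": [0,0,-0.15],"turn": 1}]'

```text
time: 2.12
ee_pos: [0.4488, -0.2781, 0.1444]
eef_rot: [[0.842, 0.539, 0.001], [0.539, -0.842, -0.001], [0.0, 0.001, -1.0]]
ft_force: [0.8, 0.4, -0.4]
opening: 1.001
gripper_force: 0.0
```

Request:
jog_arm --plan '[{"slide": [0,0,-0.15],"turn": 1},{"slide": [0,0,-0.15],"turn": 1},{"slide": [0,0,-0.15],"turn": 1},{"slide": [0,0,-0.15],"turn": 1},{"slide": [0,0,-0.15],"turn": 1}]'

```text
time: 2.53
ee_pos: [0.4488, -0.2781, 0.1294]
eef_rot: [[0.48, 0.877, 0.001], [0.877, -0.48, -0.001], [-0.0, 0.001, -1.0]]
ft_force: [0.0, -0.7, 0.6]
opening: 1.0
gripper_force: 0.0
```

Request:
jog_arm --plan '[{"slide": [0,0,-0.15],"turn": 1},{"slide": [0,0,-0.15],"turn": 1},{"slide": [0,0,-0.15],"turn": 1},{"slide": [0,0,-0.15],"turn": 1},{"slide": [0,0,-0.15],"turn": 1}]'

```text
time: 2.95
ee_pos: [0.4489, -0.2781, 0.1144]
eef_rot: [[0.001, 1.0, 0.001], [1.0, -0.001, -0.001], [-0.001, 0.001, -1.0]]
ft_force: [0.5, 0.4, 0.1]
opening: 1.001
gripper_force: 0.0
```

Request:
jog_arm --plan '[{"slide": [0,0,-0.15],"turn": 1},{"slide": [0,0,-0.15],"turn": 1},{"slide": [0,0,-0.15],"turn": 1},{"slide": [0,0,-0.15],"turn": 1},{"slide": [0,0,-0.15],"turn": 1}]'

```text
time: 3.37
ee_pos: [0.4489, -0.2781, 0.0994]
eef_rot: [[-0.478, 0.878, 0.001], [0.878, 0.478, -0.001], [-0.001, 0.0, -1.0]]
ft_force: [-0.7, -0.1, -0.1]
opening: 0.995
gripper_force: 0.0
```

Request:
jog_arm --plan '[{"slide": [0,0,-0.15],"turn": 1},{"slide": [0,0,-0.15],"turn": 1},{"slide": [0,0,-0.15],"turn": 1},{"slide": [0,0,-0.15],"turn": 1},{"slide": [0,0,-0.15],"turn": 1}]'

```text
time: 3.78
ee_pos: [0.4489, -0.2782, 0.0844]
eef_rot: [[-0.841, 0.541, 0.001], [0.541, 0.841, -0.001], [-0.001, -0.0, -1.0]]
ft_force: [-0.2, -0.3, 0.7]
opening: 0.997
gripper_force: 0.0
```

Request:
jog_arm --plan '[{"slide": [0,0,-0.15],"turn": 1},{"slide": [0,0,-0.15],"turn": 1},{"slide": [0,0,-0.15],"turn": 1},{"slide": [0,0,-0.15],"turn": 1},{"slide": [0,0,-0.15],"turn": 1}]'

```text
time: 4.2
ee_pos: [0.4489, -0.2782, 0.0694]
eef_rot: [[-0.997, 0.072, 0.001], [0.072, 0.997, -0.001], [-0.001, -0.001, -1.0]]
ft_force: [0.1, 0.4, -0.3]
opening: 1.004
gripper_force: 0.0
```

Request:
jog_arm --plan '[{"slide": [0,0,0],"turn": 1},{"slide": [0,0,0],"turn": 0.4},{"slide": [0,0,-0.5],"turn": 0},{"slide": [0,0,-0.5],"turn": 0},{"slide": [0,0,0],"turn": 0}]'

```text
time: 4.62
ee_pos: [0.4478, -0.2764, 0.0469]
eef_rot: [[-0.998, -0.063, -0.002], [-0.063, 0.998, 0.002], [0.002, 0.002, -1.0]]
ft_force: [-1.2, 0.4, -0.9]
opening: 1.004
gripper_force: 0.0
```

Request:
jog_arm --plan '[{"slide": [0,0,-0.6],"turn": 0},{"slide": [0,0,-0.6],"turn": 0},{"slide": [0,0,-0.6],"turn": 0},{"slide": [0,0,0],"turn": 0}]' --claw 0.5

```text
time: 4.95
ee_pos: [0.4476, -0.2757, 0.0106]
eef_rot: [[-0.998, -0.064, -0.003], [-0.064, 0.998, 0.003], [0.003, 0.003, -1.0]]
ft_force: [0.0, -0.2, 0.2]
opening: 0.455
gripper_force: 0.0
```

Request:
jog_arm --plan '[{"slide": [0,0,0],"turn": 0},{"slide": [0,0,0],"turn": 0},{"slide": [0,0,0],"turn": 0}]' --claw 0.66

```text
time: 5.2
ee_pos: [0.4498, -0.2772, 0.0136]
eef_rot: [[-0.998, -0.065, 0.001], [-0.065, 0.998, -0.001], [-0.001, -0.001, -1.0]]
ft_force: [-0.2, 0.2, 0.1]
opening: 0.167
gripper_force: 0.0
```

Request:
jog_arm --plan '[{"slide": [0,0,0],"turn": 0},{"slide": [0,0,0],"turn": 0},{"slide": [0,0,0],"turn": 0}]' --claw 0.69

```text
time: 5.45
ee_pos: [0.4496, -0.277, 0.0133]
eef_rot: [[-0.998, -0.065, 0.001], [-0.065, 0.998, -0.0], [-0.001, -0.001, -1.0]]
ft_force: [0.0, 0.6, 0.8]
opening: 0.159
gripper_force: 0.0
```

Request:
jog_arm --plan '[{"slide": [0,0,0],"turn": 0},{"slide": [0,0,0],"turn": 0},{"slide": [0,0,0],"turn": 0}]' --claw 0.72

```text
time: 5.7
ee_pos: [0.4494, -0.2768, 0.013]
eef_rot: [[-0.998, -0.065, 0.0], [-0.065, 0.998, -0.0], [-0.0, -0.0, -1.0]]
ft_force: [-0.9, 0.6, -0.1]
opening: 0.142
gripper_force: 0.0
```

Request:
jog_arm --plan '[{"slide": [0,0,0],"turn": 0},{"slide": [0,0,0],"turn": 0},{"slide": [0,0,0],"turn": 0}]' --claw 0.76

```text
time: 5.95
ee_pos: [0.4494, -0.2768, 0.0129]
eef_rot: [[-0.998, -0.065, -0.0], [-0.065, 0.998, 0.0], [0.0, 0.0, -1.0]]
ft_force: [0.8, -0.0, -1.1]
opening: 0.12
gripper_force: 0.0
```

Request:
jog_arm --plan '[{"slide": [0,0,0],"turn": 0},{"slide": [0,0,0],"turn": 0},{"slide": [0,0,0],"turn": 0}]' --claw 0.8

```text
time: 6.2
ee_pos: [0.4494, -0.2768, 0.0129]
eef_rot: [[-0.998, -0.065, 0.0], [-0.065, 0.998, -0.0], [-0.0, -0.0, -1.0]]
ft_force: [-0.5, 0.8, 0.5]
opening: 0.102
gripper_force: 0.0
```

```bash
python3 - <<'E'
from h import *
c=shot('wrist','wrist2');d=shot('scene','scene2');shot('top','top2')
p=proj('scene2',(.45,-.277,.02)).astype(int);print(p)
f=cv2.imread('pics/scene2.png');q=proj('top2',(.45,-.277,.02)).astype(int);t=cv2.imread('pics/top2.png')
a=f[max(p[1]-40,0):p[1]+40,p[0]-45:p[0]+45];
cv2.imwrite('pics/c2.png',np.hstack([cv2.resize(a,(450,400),interpolation=2),cv2.imread('pics/wrist2.png')[:, 150:490]]))
E
```

```text
[413 192]
```

View pics/c2.png

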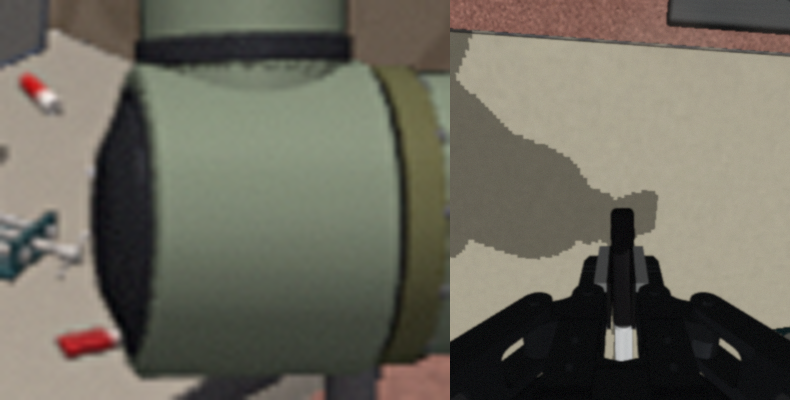

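The scene view is blocked by the arm. The wrist view shows the handle (column 622) between the pads, nearly touching on both sides. I'll close a bit further.

Request:
jog_arm --plan '[{"slide": [0,0,0],"turn": 0},{"slide": [0,0,0],"turn": 0},{"slide": [0,0,0],"turn": 0}]' --claw 0.83

```text
time: 6.6
ee_pos: [0.4493, -0.2767, 0.0129]
eef_rot: [[-0.998, -0.065, -0.0], [-0.065, 0.998, 0.0], [0.0, 0.0, -1.0]]
ft_force: [0.1, -0.4, 0.1]
opening: 0.085
gripper_force: 0.0
```

Request:
jog_arm --plan '[{"slide": [0,0,0],"turn": 0},{"slide": [0,0,0],"turn": 0},{"slide": [0,0,0],"turn": 0}]' --claw 0.86

```text
time: 6.85
ee_pos: [0.4494, -0.2768, 0.0129]
eef_rot: [[-0.998, -0.065, 0.0], [-0.065, 0.998, -0.0], [-0.0, -0.0, -1.0]]
ft_force: [-0.3, -0.1, -0.1]
opening: 0.068
gripper_force: 0.0
```

Request:
jog_arm --plan '[{"slide": [0,0,0],"turn": 0},{"slide": [0,0,0],"turn": 0},{"slide": [0,0,0],"turn": 0}]' --claw 0.89

```text
time: 7.1
ee_pos: [0.4494, -0.2768, 0.0129]
eef_rot: [[-0.998, -0.065, -0.0], [-0.065, 0.998, 0.0], [0.0, 0.0, -1.0]]
ft_force: [0.8, 0.8, -0.3]
opening: 0.055
gripper_force: 0.0
```

```bash
python3 - <<'E'
from h import *
c=shot('wrist','wrist3');s=env.observe();print(s['opening'],s['gripper_force'])
cv2.imwrite('pics/c3.png',cv2.resize(c['frame'][200:400,230:410,::-1],(540,600),interpolation=2))
E
```

```text
0.05680330093459608 0.0
```

View pics/c3.png

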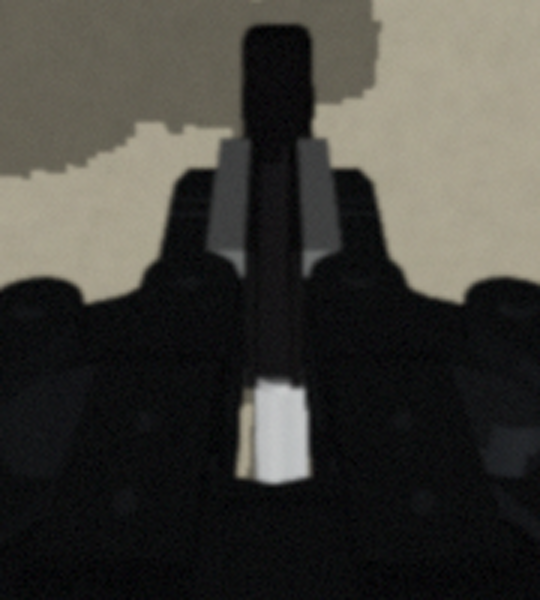

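```bash
python3 - <<'E'
from h import *
np.set_printoptions(precision=1,suppress=True)
s=env.observe();R=s['eef_rot'];p=s['ee_pos']
for z in (11,0,-8,-19):
  for x in (-11,11):
    print(z,x,[(proj('wrist3',p+R@np.array([x,y,z])/1000)-[230,200])*3 for y in (-7,7)])
b=np.array([.429,-.2779,0]);u=np.array([np.cos(.067),np.sin(.067),0]);v=np.array([-u[1],u[0],0])
for z in (0,.012):
  for d in (0,.08): print('bar',z,d,[(proj('wrist3',b+u*d+v*y+[0,0,z])-[230,200])*3 for y in (-.007,.007)])
# frame diffs: inner pad edges along rows for wrist2, wrist3
for n in ('wrist2','wrist3'):
  f=load(n)['f'].mean(2)
  for r in (250,262,275): print(n,r,f[r,298:346].astype(int))
E
```

```text
11 -11 [array([238.8, 149.9]), array([304.7, 149.9])]
11 11 [array([237.6,  52.9]), array([305.8,  52.8])]
0 -11 [array([236.9, 174.7]), array([306.6, 174.7])]
0 11 [array([235.5,  72.9]), array([307.8,  72.8])]
-8 -11 [array([235.4, 194.6]), array([308. , 194.5])]
-8 11 [array([233.9,  89. ]), array([309.4,  88.9])]
-19 -11 [array([233.1, 224.9]), array([310.3, 224.8])]
-19 11 [array([231.4, 113.6]), array([311.8, 113.6])]
bar 0 0 [array([238.4,   6.3]), array([307. ,   6.1])]
bar 0 0.08 [array([243.1, 336.9]), array([303.8, 336.7])]
bar 0.012 0 [array([236.2,  25.3]), array([309.3,  25.2])]
bar 0.012 0.08 [array([241.4, 372.5]), array([305.6, 372.3])]
wrist2 250 [125  89  69  63  64  64  62  64  65  61  53  35  15   9   7  12   8   9
  12   9  11  10   9  10   8  10  13  10  12  20  22  16  10  11  21  44
  59  62  63  68  64  63  63  65  74 105 140 156]
wrist2 262 [60 63 64 64 61 64 66 62 66 56 36 17 11  3 12 11 16 21 23 21 22 19 20 20
 21 24 25 25 22 28 26 18  8 10 12 21 46 58 64 64 64 66 63 64 65 62 59 43]
wrist2 275 [62 63 64 62 62 64 64 63 54 36 13 11  5  9 12 14 16 17 18 23 20 20 21 17
 24 21 21 24 25 25 21 17  9  7 12  8 20 43 57 60 65 64 64 64 64 65 64 64]
wrist3 250 [156 156 157 149 125  89  68  62  62  60  63  64  63  60  54  33  15  14
   5   9  10  15  13  10  10  11  19  15  11   6  21  41  54  64  63  62
  65  63  62  64  72 105 135 152 155 154 155 157]
wrist3 262 [13 11 25 47 59 62 65 64 63 64 63 63 64 59 40 20 11 11 11 14 22 18 23 21
 21 22 20 16 14  9 12 25 49 61 63 61 64 62 64 64 65 63 60 36 19 13 13 13]
wrist3 275 [19 40 56 62 64 65 65 62 64 64 62 65 59 44 24 11  6  9  9 15 19 18 21 19
 20 19 19 17 11 10 10 13 31 50 65 65 64 63 65 65 63 64 64 61 48 26 16 13]
```

```bash
python3 - <<'E'
from h import *
np.set_printoptions(precision=1,suppress=True)
E=load('wrist3')['E'];s=env.observe();R=s['eef_rot'];p=s['ee_pos']
print('cam in tool mm',R.T@(-E[:3,:3].T@E[:3,3]-p)*1000,'axes',(E[:3,:3]@R))
for z in (-2,-20,-40,-60):
  for x in (-11,11): print(z,x,[proj('wrist3',p+R@np.array([x,y,z])/1000) for y in (-42.5,42.5)])
E
```

```text
cam in tool mm [  77.4    0.1 -165.6] axes [[-0.   1.  -0. ]
 [-1.  -0.  -0.3]
 [-0.3  0.   1. ]]
-2 -11 [array([249.4, 259.9]), array([391.8, 259.8])]
-2 11 [array([246.6, 225.6]), array([394.5, 225.5])]
-20 -11 [array([242., 276.]), array([399.1, 275.9])]
-20 11 [array([238.7, 238.7]), array([402.4, 238.6])]
-40 -11 [array([231.8, 298.3]), array([409.3, 298.2])]
-40 11 [array([227.5, 257. ]), array([413.5, 256.9])]
-60 -11 [array([218.5, 327.2]), array([422.6, 327.1])]
-60 11 [array([212.8, 281.1]), array([428.2, 281. ])]
```

Request:
jog_arm --plan '[{"slide": [0,0,0],"turn": 0},{"slide": [0,0,0],"turn": 0},{"slide": [0,0,0],"turn": 0},{"slide": [0,0,0],"turn": 0}]' --claw 1

```text
time: 7.48
ee_pos: [0.4494, -0.2768, 0.0129]
eef_rot: [[-0.998, -0.065, -0.0], [-0.065, 0.998, -0.0], [0.0, -0.0, -1.0]]
ft_force: [0.2, -0.6, 0.7]
opening: 0.002
gripper_force: 0.0
```

The fingers shut on nothing, so the real fingertips end well above where the text puts them: about 28 mm behind the TCP, by the wrist view. I'll reopen and lower carefully, watching the force.

Request:
jog_arm --plan '[{"slide": [0,0,0],"turn": 0},{"slide": [0,0,0],"turn": 0},{"slide": [0,0,0],"turn": 0},{"slide": [0,0,0],"turn": 0}]' --claw 0.4

```text
time: 7.82
ee_pos: [0.4494, -0.2768, 0.0129]
eef_rot: [[-0.998, -0.065, 0.0], [-0.065, 0.998, 0.0], [-0.0, 0.0, -1.0]]
ft_force: [0.3, -0.8, 0.2]
opening: 0.304
gripper_force: 0.0
```

Request:
jog_arm --plan '[{"slide": [0,0,-0.2],"turn": 0},{"slide": [0,0,-0.2],"turn": 0},{"slide": [0,0,-0.2],"turn": 0},{"slide": [0,0,-0.2],"turn": 0}]'

```text
time: 8.15
ee_pos: [0.4492, -0.2766, -0.0037]
eef_rot: [[-0.998, -0.065, -0.0], [-0.065, 0.998, 0.0], [0.0, 0.0, -1.0]]
ft_force: [-0.0, 0.7, 0.1]
opening: 0.297
gripper_force: 0.0
```

Request:
jog_arm --plan '[{"slide": [0,0,-0.15],"turn": 0},{"slide": [0,0,-0.15],"turn": 0},{"slide": [0,0,-0.15],"turn": 0},{"slide": [0,0,0],"turn": 0}]'

```text
time: 8.48
ee_pos: [0.449, -0.2765, -0.0128]
eef_rot: [[-0.998, -0.065, -0.001], [-0.065, 0.998, 0.001], [0.001, 0.001, -1.0]]
ft_force: [-0.1, -0.3, -0.1]
opening: 0.3
gripper_force: 0.0
```

Request:
jog_arm --plan '[{"slide": [0,0,-0.15],"turn": 0},{"slide": [0,0,-0.15],"turn": 0},{"slide": [0,0,0],"turn": 0}]'

```text
time: 8.73
ee_pos: [0.4491, -0.2766, -0.0186]
eef_rot: [[-0.998, -0.065, -0.0], [-0.065, 0.998, 0.0], [0.0, 0.0, -1.0]]
ft_force: [0.1, -0.1, -0.9]
opening: 0.297
gripper_force: 0.0
```

Request:
jog_arm --plan '[{"slide": [0,0,-0.1],"turn": 0},{"slide": [0,0,-0.1],"turn": 0},{"slide": [0,0,0],"turn": 0}]'

```text
time: 8.98
ee_pos: [0.4494, -0.2768, -0.0224]
eef_rot: [[-0.998, -0.065, -0.0], [-0.065, 0.998, 0.0], [0.0, 0.0, -1.0]]
ft_force: [0.7, -0.0, 0.7]
opening: 0.298
gripper_force: 0.0
```

Request:
jog_arm --plan '[{"slide": [0,0,0],"turn": 0},{"slide": [0,0,0],"turn": 0},{"slide": [0,0,0],"turn": 0}]' --claw 0.65

```text
time: 9.23
ee_pos: [0.4494, -0.2768, -0.022]
eef_rot: [[-0.998, -0.065, 0.0], [-0.065, 0.998, -0.0], [-0.0, -0.0, -1.0]]
ft_force: [0.7, 0.8, 0.5]
opening: 0.177
gripper_force: 0.1
```

Request:
jog_arm --plan '[{"slide": [0,0,0],"turn": 0},{"slide": [0,0,0],"turn": 0},{"slide": [0,0,0],"turn": 0}]' --claw 0.7

```text
time: 9.48
ee_pos: [0.4494, -0.2768, -0.022]
eef_rot: [[-0.998, -0.065, 0.0], [-0.065, 0.998, -0.0], [-0.0, -0.0, -1.0]]
ft_force: [0.1, 1.0, 2.5]
opening: 0.153
gripper_force: 23.6
```

Request:
jog_arm --plan '[{"slide": [0,0,0],"turn": 0},{"slide": [0,0,0],"turn": 0},{"slide": [0,0,0],"turn": 0}]' --claw 0.74

```text
time: 9.73
ee_pos: [0.4494, -0.2768, -0.0219]
eef_rot: [[-0.998, -0.065, 0.0], [-0.065, 0.998, -0.0], [-0.0, -0.0, -1.0]]
ft_force: [-0.7, 1.1, 5.4]
opening: 0.149
gripper_force: 56.7
```

Request:
jog_arm --plan '[{"slide": [0,0,0],"turn": 0},{"slide": [0,0,0],"turn": 0},{"slide": [0,0,0],"turn": 0}]' --claw 0.655

```text
time: 9.98
ee_pos: [0.4494, -0.2768, -0.0221]
eef_rot: [[-0.998, -0.065, 0.0], [-0.065, 0.998, -0.0], [-0.0, -0.0, -1.0]]
ft_force: [-0.4, 0.1, 3.9]
opening: 0.171
gripper_force: 1.8
```

Request:
jog_arm --plan '[{"slide": [0.02,0,0.27],"turn": 0},{"slide": [0.07,0,0.51],"turn": 0},{"slide": [0.11,0.01,0.51],"turn": 0},{"slide": [0,0,0],"turn": 0}]'

```text
time: 10.32
ee_pos: [0.4551, -0.2777, 0.0059]
eef_rot: [[-0.998, -0.065, 0.003], [-0.065, 0.998, -0.002], [-0.003, -0.002, -1.0]]
ft_force: [1.0, -0.4, -0.2]
opening: 0.176
gripper_force: 0.0
```

```bash
python3 - <<'E'
from h import *
np.set_printoptions(precision=4,suppress=True)
s=env.observe();print(s['ee_pos'],s['opening'],s['gripper_force'],s['ft_force'])
c=shot('top','top4');c2=shot('wrist','wrist4')
print(proj('top4',(.5679,-.2685,.001)),proj('top4',s['ee_pos']+[0,0,.04]))
g=cv2.imread('pics/top4.png',0)
print('\n'.join(' '.join(f'{x:3d}' for x in g[r,434:462]) for r in range(204,262,2)))
E
```

```text
[ 0.4551 -0.2777  0.0059] 0.17564330252878657 0.0 [ 0.9537 -0.3747 -0.2434]
[444.4281 209.7944] [452.3468 246.627 ]
162 163 161 159 164 161 160 160 161 163 161 165 162 162 162 161 163 166 161 163 166 159 161 165 162 165 164 165
162 163 163 162 162 161 160 160 160 162 164 161 165 161 162 166 160 159 163 165 160 163 162 162 163 163 163 163
161 163 159 163 164 162 162 160 160 161 161 164 166 163 163 164 160 160 161 161 160 163 163 161 163 165 163 167
165 161 159 161 163 161 161 159 159 164 178 189 186 170 165 161 161 164 160 161 162 164 164 163 160 164 162 162
159 162 160 163 162 161 162 162 163 163 171 190 195 183 166 161 159 162 160 162 163 160 163 163 161 159 161 161
160 162 165 163 164 165 163 161 160 164 179 193 192 180 164 157 162 162 159 160 161 161 162 161 162 161 156 161
163 161 157 162 163 163 162 164 163 171 186 195 194 179 162 162 164 163 159 163 162 160 160 160 163 160 159 159
159 163 162 163 162 161 164 158 159 168 179 191 193 180 167 161 161 161 162 159 161 162 160 161 162 164 161 162
161 163 162 161 161 163 161 161 161 159 163 186 194 188 174 164 162 163 164 163 160 159 
[... 1563 characters left out ...]
  63  54  36  25  16  21  30
111 108 108 109 102 106 104 101 100 104  99  94  95  96  89  88  88  86  79  80  77  72  69  63  52  38  25  21
110 109 108 111 107 110 106 105 104 106 105  98  95  98  97  95  89  88  88  84  82  78  79  71  67  62  56  40
115 112 111 111 111 106 107 107 108 107 103 101 103 100  97  96  97  98  90  90  91  85  79  79  79  75  71  66
115 114 115 114 115 113 113 108 109 106 108 104 104 101  99 100  96  99  98  96  88  87  89  86  82  80  76  73
119 115 119 117 113 114 111 110 115 110 109 108 107 106 102 104 102  99  97  96  95  91  93  92  90  83  86  80
119 118 119 120 115 116 115 114 112 112 112 111 109 108 106 104 105 102 106 100  98  94  97  95  93  93  85  84
```

Request:
jog_arm --plan '[{"slide": [-0.1,0,-0.5],"turn": 0},{"slide": [-0.1,0,-0.5],"turn": 0},{"slide": [0,0,-0.24],"turn": 0},{"slide": [0,0,0],"turn": 0}]' --claw 0.5

```text
time: 10.75
ee_pos: [0.448, -0.2757, -0.0222]
eef_rot: [[-0.998, -0.065, -0.002], [-0.065, 0.998, 0.002], [0.002, 0.002, -1.0]]
ft_force: [0.9, -0.3, -0.2]
opening: 0.25
gripper_force: 0.0
```

Request:
jog_arm --plan '[{"slide": [0,0,0],"turn": 0},{"slide": [0,0,0],"turn": 0},{"slide": [0,0,0],"turn": 0},{"slide": [0,0,0],"turn": 0}]' --claw 0.675

```text
time: 11.08
ee_pos: [0.4488, -0.276, -0.0219]
eef_rot: [[-0.998, -0.065, -0.001], [-0.065, 0.998, 0.001], [0.001, 0.001, -1.0]]
ft_force: [-0.3, 0.6, -0.1]
opening: 0.162
gripper_force: 2.4
```

Request:
jog_arm --plan '[{"slide": [0.02,0,0.27],"turn": 0},{"slide": [0.07,0,0.51],"turn": 0},{"slide": [0.11,0.01,0.51],"turn": 0},{"slide": [0,0,0],"turn": 0}]'

```text
time: 11.42
ee_pos: [0.4552, -0.2775, 0.0071]
eef_rot: [[-0.998, -0.066, 0.003], [-0.066, 0.998, -0.002], [-0.003, -0.002, -1.0]]
ft_force: [-0.3, -1.0, -1.1]
opening: 0.16
gripper_force: 2.4
```

```bash
python3 - <<'E'
from h import *
np.set_printoptions(precision=4,suppress=True)
s=env.observe();print(s['ee_pos'],s['opening'],s['gripper_force'],s['ft_force'])
c=shot('top','top5');shot('wrist','wrist5')
g=cv2.imread('pics/top5.png',0)
print('\n'.join(' '.join(f'{x:3d}' for x in g[r,436:456]) for r in range(196,240,2)))
E
```

```text
[ 0.4552 -0.2775  0.0071] 0.1599273324354979 2.3851947113871574 [-0.2709 -1.0241 -1.1361]
163 160 164 165 164 162 164 164 163 164 161 160 161 167 164 165 165 164 165 166
163 163 162 163 160 159 163 163 161 161 164 162 164 163 165 163 167 164 163 165
164 163 162 166 162 165 158 162 161 161 163 163 163 161 164 162 163 162 164 161
162 160 162 161 159 162 161 162 164 164 165 161 160 163 161 162 162 163 159 162
159 160 160 163 164 161 160 162 164 165 162 166 173 173 173 167 162 162 163 161
160 159 163 162 163 161 162 160 163 160 157 161 184 195 192 169 162 160 163 162
162 166 163 162 164 160 159 161 160 161 159 155 185 198 188 158 160 161 162 163
163 162 161 159 157 162 162 164 162 164 159 170 191 197 192 169 161 160 160 161
161 161 160 163 159 166 165 163 159 161 161 164 185 193 193 181 166 160 162 161
163 163 165 161 164 165 162 162 162 159 155 153 183 195 195 188 168 162 159 159
160 162 165 159 162 161 161 165 159 161 151 153 185 195 196 189 170 161 159 160
160 161 164 163 161 163 161 162 162 162 154 164 194 195 192 183 162 159 161 162
162 163 164 165 162 163 163 160 160 164 162 177 197 197 194 181 161 156 162 161
163 159 162 160 161 162 161 158 163 162 164 177 198 196 196 182 157 159 161 160
160 160 158 163 164 164 161 163 164 161 154 160 168 177 181 169 151 155 159 162
163 162 160 162 163 164 164 161 163 163 156 128  79  63  68  68  90 138 160 161
162 159 163 160 162 164 160 161 163 161 147 110  53  25  27  27  52 106 148 161
139 157 162 163 162 159 160 161 162 162 152 120  54  22  24  31  51  99 149 158
 81 101 135 150 160 162 162 163 163 160 152 116  58  25  26  26  48  98 141 135
 72  73  73  90 121 143 158 161 163 162 156 128  64  24  22  23  29  71 106  62
 80  77  72  67  72  83 114 140 156 161 157 134  65  23  27  23  23  25  25  21
 85  81  82  75  72  69  71  86 110 136 150 134  72  22  23  19  16  16  16   3
```

Request:
jog_arm --plan '[{"slide": [-0.1,0,-0.5],"turn": 0},{"slide": [-0.1,0,-0.5],"turn": 0},{"slide": [0,0,-0.27],"turn": 0},{"slide": [0,0,0],"turn": 0}]'

```text
time: 11.85
ee_pos: [0.4479, -0.2754, -0.0219]
eef_rot: [[-0.998, -0.065, -0.002], [-0.065, 0.998, 0.002], [0.002, 0.002, -1.0]]
ft_force: [-0.2, -0.0, -0.5]
opening: 0.166
gripper_force: 2.4
```

Request:
jog_arm --plan '[{"slide": [0,0,0],"turn": 0},{"slide": [0,0,0],"turn": 0},{"slide": [0.6,0.04,0],"turn": 0},{"slide": [0.65,0.05,0],"turn": 0},{"slide": [0,0,0],"turn": 0}]' --claw 0.45

```text
time: 12.27
ee_pos: [0.4764, -0.275, -0.021]
eef_rot: [[-0.998, -0.066, 0.002], [-0.066, 0.998, -0.001], [-0.002, -0.001, -1.0]]
ft_force: [-0.2, -0.2, -0.3]
opening: 0.275
gripper_force: 0.0
```

Request:
jog_arm --plan '[{"slide": [0,0,0],"turn": 0},{"slide": [0,0,0],"turn": 0},{"slide": [0,0,0],"turn": 0},{"slide": [0,0,0],"turn": 0}]' --claw 0.75

```text
time: 12.6
ee_pos: [0.4734, -0.2743, -0.021]
eef_rot: [[-0.998, -0.065, -0.001], [-0.065, 0.998, 0.001], [0.001, 0.001, -1.0]]
ft_force: [-0.1, -0.2, -0.4]
opening: 0.142
gripper_force: 58.7
```

```bash
python3 - <<'E'
from h import *
np.set_printoptions(precision=4,suppress=True)
g=load('wrist1')['f'].astype(int)
for r in (40,100,160,200,240):
    print(r,ray('wrist1',440,r,0)); print([tuple(x) for x in g[r,440:520:4]][0:20])
E
```

```text
40 [ 0.5931 -0.3806  0.    ]
[(np.int64(46), np.int64(52), np.int64(42)), (np.int64(29), np.int64(51), np.int64(29)), (np.int64(62), np.int64(113), np.int64(64)), (np.int64(71), np.int64(123), np.int64(73)), (np.int64(63), np.int64(116), np.int64(67)), (np.int64(71), np.int64(124), np.int64(73)), (np.int64(71), np.int64(121), np.int64(74)), (np.int64(80), np.int64(125), np.int64(79)), (np.int64(78), np.int64(124), np.int64(76)), (np.int64(75), np.int64(121), np.int64(76)), (np.int64(74), np.int64(120), np.int64(75)), (np.int64(73), np.int64(116), np.int64(73)), (np.int64(76), np.int64(119), np.int64(75)), (np.int64(95), np.int64(117), np.int64(86)), (np.int64(165), np.int64(158), np.int64(140)), (np.int64(125), np.int64(97), np.int64(90)), (np.int64(142), np.int64(102), np.int64(92)), (np.int64(145), np.int64(104), np.int64(92)), (np.int64(145), np.int64(103), np.int64(92)), (np.int64(131), np.int64(90), np.int64(81))]
100 [ 0.5396 -0.3907  0.    ]
[(np.int64(170), np.int64(165), np.int64(145)), (np.int64(173), np.int64(165), np.int64(147)), (np.int64(170), np.int64(164), np.int64(14
[... 2942 characters left out ...]
t64(74)), (np.int64(142), np.int64(103), np.int64(91)), (np.int64(157), np.int64(114), np.int64(104)), (np.int64(146), np.int64(108), np.int64(96)), (np.int64(146), np.int64(104), np.int64(94)), (np.int64(148), np.int64(107), np.int64(98)), (np.int64(146), np.int64(105), np.int64(94)), (np.int64(145), np.int64(106), np.int64(95)), (np.int64(147), np.int64(107), np.int64(97)), (np.int64(144), np.int64(106), np.int64(94)), (np.int64(140), np.int64(101), np.int64(92)), (np.int64(148), np.int64(109), np.int64(97)), (np.int64(148), np.int64(109), np.int64(97)), (np.int64(146), np.int64(108), np.int64(94)), (np.int64(146), np.int64(107), np.int64(96)), (np.int64(141), np.int64(103), np.int64(92))]
```

Request:
jog_arm --plan '[{"slide": [0,0,1],"turn": -0.4},{"slide": [0,0,1],"turn": -1},{"slide": [0,0,0],"turn": -1},{"slide": [0,0,0],"turn": -1},{"slide": [0,0,0],"turn": -1}]'

```text
time: 13.02
ee_pos: [0.4739, -0.2746, 0.0196]
eef_rot: [[-0.929, 0.371, -0.0], [0.371, 0.929, -0.0], [-0.0, -0.0, -1.0]]
ft_force: [-0.3, 0.1, -0.0]
opening: 0.142
gripper_force: 58.8
```

Request:
jog_arm --plan '[{"slide": [0,0,0],"turn": -1},{"slide": [0,0,0],"turn": -1},{"slide": [0,0,0],"turn": -1},{"slide": [0,0,0],"turn": -1},{"slide": [0,0,0],"turn": -1}]'

```text
time: 13.43
ee_pos: [0.4735, -0.2743, 0.019]
eef_rot: [[-0.637, 0.771, -0.001], [0.771, 0.637, 0.001], [0.001, -0.0, -1.0]]
ft_force: [-0.5, -0.3, -0.4]
opening: 0.145
gripper_force: 58.8
```

Request:
jog_arm --plan '[{"slide": [0,-0.2,0],"turn": -1},{"slide": [0,-0.3,0],"turn": -1},{"slide": [0,-0.5,0],"turn": -1},{"slide": [0,-0.7,0],"turn": -1},{"slide": [0,-0.8,0],"turn": -1}]'

```text
time: 13.85
ee_pos: [0.4734, -0.3242, 0.019]
eef_rot: [[-0.19, 0.982, -0.001], [0.982, 0.19, 0.001], [0.001, -0.001, -1.0]]
ft_force: [-0.3, -0.1, 0.3]
opening: 0.14
gripper_force: 58.8
```

Request:
jog_arm --plan '[{"slide": [-0.2,-1,0],"turn": -1},{"slide": [-0.2,-1,0],"turn": -1},{"slide": [-0.2,-1,0],"turn": 0},{"slide": [-0.2,-1,0],"turn": 0},{"slide": [-0.12,-1,0],"turn": 0}]'

```text
time: 14.27
ee_pos: [0.4546, -0.4251, 0.0189]
eef_rot: [[0.005, 1.0, -0.001], [1.0, -0.005, 0.001], [0.001, -0.001, -1.0]]
ft_force: [-0.4, -0.4, -0.3]
opening: 0.139
gripper_force: 58.8
```

Request:
jog_arm --plan '[{"slide": [0,-1,0],"turn": 0},{"slide": [0,-0.8,0],"turn": 0},{"slide": [0,0,0],"turn": 0},{"slide": [0,0,0],"turn": 0}]'

```text
time: 14.6
ee_pos: [0.4551, -0.4607, 0.0188]
eef_rot: [[0.005, 1.0, -0.001], [1.0, -0.005, 0.001], [0.001, -0.001, -1.0]]
ft_force: [-0.2, 0.4, -0.1]
opening: 0.142
gripper_force: 58.8
```

```bash
python3 - <<'E'
from h import *
np.set_printoptions(precision=1,suppress=True,linewidth=200)
shot('wrist','wrist6');g=load('wrist6')['f'].astype(int)
for x in (.39,.40,.51,.52):
    print(x,[(y,tuple(int(k) for k in g[int(v),int(u)])) if 0<=v<400 and 0<=u<640 else None for y in np.arange(-.448,-.424,.003) for u,v in [proj('wrist6',(x,y,0))]])
E
```

```text
0.39 [(np.float64(-0.448), (153, 107, 94)), (np.float64(-0.445), (153, 107, 97)), (np.float64(-0.442), (141, 99, 90)), (np.float64(-0.439), (155, 110, 100)), (np.float64(-0.436), (177, 169, 151)), (np.float64(-0.433), (184, 179, 158)), (np.float64(-0.43), (187, 181, 158)), (np.float64(-0.427), (185, 178, 158)), (np.float64(-0.424), (187, 181, 161))]
0.4 [(np.float64(-0.448), (145, 100, 90)), (np.float64(-0.445), (151, 105, 93)), (np.float64(-0.442), (166, 119, 107)), (np.float64(-0.439), (161, 116, 104)), (np.float64(-0.436), (183, 176, 156)), (np.float64(-0.433), (185, 179, 160)), (np.float64(-0.43), (184, 177, 157)), (np.float64(-0.427), (190, 185, 162)), (np.float64(-0.424), (189, 182, 160))]
0.51 [(np.float64(-0.448), (157, 109, 98)), (np.float64(-0.445), (138, 96, 85)), (np.float64(-0.442), (161, 113, 103)), (np.float64(-0.439), (151, 105, 96)), (np.float64(-0.436), (183, 177, 156)), (np.float64(-0.433), (187, 181, 160)), (np.float64(-0.43), (187, 180, 162)), (np.float64(-0.427), (186, 180, 160)), (np.float64(-0.424), (184, 178, 156))]
0.52 [(np.float64(-0.448), (145, 102, 91)), (np.float64(-0.445), (140, 96, 83)), (np.float64(-0.442), (149, 104, 94)), (np.float64(-0.439), (156, 111, 99)), (np.float64(-0.436), (182, 178, 154)), (np.float64(-0.433), (184, 177, 158)), (np.float64(-0.43), (186, 181, 161)), (np.float64(-0.427), (187, 182, 161)), (np.float64(-0.424), (184, 179, 158))]
```

Request:
jog_arm --plan '[{"slide": [0,0,-0.5],"turn": 0},{"slide": [0,0,-0.5],"turn": 0},{"slide": [0,0,-0.5],"turn": 0},{"slide": [0,0,0],"turn": 0}]' --claw 0.7

```text
time: 14.98
ee_pos: [0.4546, -0.4579, -0.0139]
eef_rot: [[0.003, 1.0, -0.003], [1.0, -0.003, 0.004], [0.004, -0.003, -1.0]]
ft_force: [-1.0, -0.2, -0.8]
opening: 0.157
gripper_force: 33.6
```

Request:
jog_arm --plan '[{"slide": [0,0,-0.2],"turn": 0},{"slide": [0,0,-0.2],"turn": 0},{"slide": [0,0,-0.2],"turn": 0},{"slide": [0,0,0],"turn": 0}]' --claw 0.685

```text
time: 15.32
ee_pos: [0.4562, -0.4611, -0.0228]
eef_rot: [[0.004, 1.0, 0.0], [1.0, -0.004, -0.001], [-0.001, 0.0, -1.0]]
ft_force: [-1.5, 0.6, -0.3]
opening: 0.168
gripper_force: 15.8
```

Request:
jog_arm --plan '[{"slide": [0,0,-0.2],"turn": 0},{"slide": [0,0,-0.2],"turn": 0},{"slide": [0,0,-0.2],"turn": 0},{"slide": [0,0,-0.2],"turn": 0},{"slide": [0,0,0],"turn": 0}]'

```text
time: 15.73
ee_pos: [0.4563, -0.4622, -0.0379]
eef_rot: [[0.005, 1.0, 0.001], [1.0, -0.005, -0.003], [-0.003, 0.001, -1.0]]
ft_force: [-2.4, -2.5, 3.6]
opening: 0.161
gripper_force: 18.4
```

```bash
python3 - <<'E'
from h import *
np.set_printoptions(precision=3,suppress=True)
s=env.observe();print(s['ee_pos'],s['opening'],s['gripper_force'],s['ft_force'])
shot('wrist','wrist7');a=shot('top','top7');shot('scene','scene7')
cv2.imwrite('pics/c7.png',cv2.resize(np.vstack([cv2.imread('pics/wrist7.png')[100:400,160:480],cv2.resize(cv2.imread('pics/top7.png')[210:310,420:527],(320,300),interpolation=2)]),(320,600)))
E
```

```text
[ 0.456 -0.462 -0.038] 0.16058252475284712 18.38768720626831 [-2.365 -2.509  3.609]
```

View pics/c7.png

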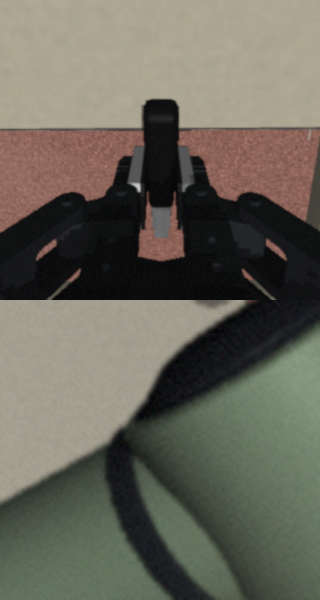

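```bash
python3 - <<'E'
from h import *
np.set_printoptions(precision=1,suppress=True)
s=env.observe();p=s['ee_pos']+[0,0,.027]
for ph in (20,30,35,40,45,50):
    a=np.radians(ph);u=np.array([0,-np.cos(a),-np.sin(a)]);n=np.array([0,-np.sin(a),np.cos(a)])
    q=[p-.045*u+.006*n,p-.045*u-.006*n,p+.035*u+.006*n,p+.095*u]
    w=proj('wrist7',q[0]+[.007,0,0])-proj('wrist7',q[0]-[.007,0,0])
    print(ph,*[proj('wrist7',x)[1].round(1) for x in q],'w',np.abs(w[0]))
g=load('wrist7')['f'].mean(2)
print([int(x) for x in g[190:260,320]]);print([int(x) for x in g[290:350,320]]);print('row210',[int(x) for x in g[206,290:350]])
E
```

```text
20 203.8 186.7 315.3 355.7 w 34.71151330621365
30 219.6 197.0 306.1 332.2 w 36.18614666896525
35 228.8 203.5 301.3 320.8 w 36.83857565158132
40 238.6 211.0 296.5 309.6 w 37.41644775693629
45 249.1 219.3 291.5 298.6 w 37.90700976104597
50 259.9 228.4 286.4 287.8 w 38.298794212109954
[162, 163, 162, 162, 162, 161, 162, 157, 135, 71, 21, 17, 16, 15, 17, 18, 16, 16, 20, 16, 19, 17, 17, 21, 27, 24, 34, 33, 40, 39, 35, 30, 27, 22, 19, 16, 15, 18, 17, 13, 18, 16, 15, 15, 17, 20, 18, 16, 14, 19, 17, 19, 17, 18, 16, 15, 16, 14, 18, 18, 17, 18, 18, 19, 19, 16, 17, 14, 18, 17]
[10, 9, 10, 13, 13, 10, 12, 13, 12, 12, 13, 7, 7, 12, 9, 10, 26, 54, 84, 96, 96, 104, 107, 107, 106, 107, 105, 106, 105, 105, 104, 105, 106, 103, 106, 105, 103, 105, 105, 106, 106, 106, 107, 106, 109, 107, 105, 110, 111, 109, 109, 109, 103, 106, 109, 115, 114, 114, 114, 110]
row210 [164, 160, 160, 160, 156, 157, 156, 159, 157, 159, 151, 125, 96, 72, 39, 16, 12, 7, 15, 14, 15, 15, 17, 15, 17, 17, 19, 13, 13, 16, 16, 15, 19, 12, 20, 17, 14, 13, 18, 16, 14, 15, 18, 15, 15, 11, 20, 50, 98, 140, 157, 161, 161, 160, 161, 160, 160, 160, 158, 159]
```

Request:
jog_arm --plan '[{"slide": [0,0,-0.14],"turn": 0},{"slide": [0,0,-0.14],"turn": 0},{"slide": [0,0,0],"turn": 0},{"slide": [0,0,0],"turn": 0}]'

```text
time: 16.22
ee_pos: [0.4564, -0.4614, -0.0435]
eef_rot: [[0.004, 1.0, 0.001], [1.0, -0.004, -0.002], [-0.002, 0.001, -1.0]]
ft_force: [-1.0, -2.1, 5.5]
opening: 0.161
gripper_force: 19.8
```

```bash
cat > bar.py <<'E'
from h import *
import sys
n=sys.argv[1]; s=env.observe(); R=s['eef_rot'];p=s['ee_pos']
print(p.round(4),s['ft_force'].round(1),s['gripper_force'],s['opening'])
shot('wrist',n);g=load(n)['f'].mean(2)
print('185:',[int(x) for x in g[185:260,320]]);print('280:',[int(x) for x in g[280:330,320]])
# model in tool frame: bar dir along -x_tool, down=+z_tool
for off in (.027,.031,.035):
  for ph in (30,35,40,45):
    a=np.radians(ph);u=R@np.array([-np.cos(a),0,np.sin(a)]);m=R@np.array([-np.sin(a),0,-np.cos(a)]);P=p-R[:,2]*off
    print(off,ph,*[proj(n,x)[1].round(1) for x in (P-.045*u-.006*m,P-.045*u+.006*m,P+.035*u+.006*m)])
E
python3 bar.py wrist8
```

```text
[ 0.4564 -0.4614 -0.0435] [-1.  -2.1  5.5] 19.843230843544006 0.16139367345717537
185: [158, 158, 160, 160, 158, 158, 159, 159, 161, 159, 159, 162, 158, 160, 160, 161, 160, 157, 156, 157, 156, 158, 158, 153, 140, 106, 83, 59, 28, 11, 14, 19, 18, 14, 17, 17, 19, 19, 16, 15, 18, 17, 16, 17, 16, 18, 19, 20, 20, 21, 26, 23, 21, 21, 21, 16, 14, 18, 18, 13, 14, 14, 11, 12, 15, 11, 18, 14, 14, 13, 14, 14, 15, 13, 16]
280: [17, 15, 16, 10, 15, 14, 8, 8, 8, 8, 7, 8, 10, 13, 12, 8, 12, 10, 22, 57, 90, 98, 97, 95, 97, 94, 96, 93, 97, 93, 96, 96, 96, 94, 96, 90, 88, 102, 109, 112, 108, 106, 110, 112, 110, 113, 116, 110, 110, 105]
0.027 30 196.7 219.2 306.2
0.027 35 203.2 228.3 301.4
0.027 40 210.6 238.2 296.5
0.027 45 218.9 248.6 291.5
0.031 30 199.5 223.0 310.6
0.031 35 206.3 232.5 305.6
0.031 40 214.1 242.8 300.6
0.031 45 222.7 253.6 295.5
0.035 30 202.6 227.1 315.2
0.035 35 209.7 237.0 310.1
0.035 40 217.7 247.7 304.9
0.035 45 226.8 259.0 299.6
```

Request:
jog_arm --plan '[{"slide": [0,0,-0.13],"turn": 0},{"slide": [0,0,0],"turn": 0},{"slide": [0,0,0],"turn": 0}]'

```text
time: 16.52
ee_pos: [0.4569, -0.4619, -0.0459]
eef_rot: [[0.004, 1.0, 0.002], [1.0, -0.004, -0.002], [-0.002, 0.002, -1.0]]
ft_force: [-0.5, -3.0, 4.9]
opening: 0.159
gripper_force: 20.4
```

Request:
jog_arm --plan '[{"slide": [0,0,0],"turn": 0},{"slide": [0,0,0],"turn": 0},{"slide": [0,0,0],"turn": 0}]' --claw 1

```text
time: 16.77
ee_pos: [0.4569, -0.4619, -0.0458]
eef_rot: [[0.004, 1.0, 0.002], [1.0, -0.004, -0.002], [-0.002, 0.002, -1.0]]
ft_force: [-0.4, -2.7, 6.5]
opening: 0.147
gripper_force: 58.8
```

```bash
python3 bar.py wrist9; cat > fit.py <<'E'
from h import *
from scipy.optimize import minimize
from scipy.ndimage import map_coordinates
def score(q,names,full=False):
    x,y,a=q; c,s=np.cos(a),np.sin(a); tot=0
    for n in names:
        g=IM[n]; d=.004
        segs=[]
        for t in np.linspace(-.040,.103,40):
            segs.append(((-.050-d,t),(-.050+d,t)))
            segs.append(((.062+d,t),(.062-d,t)))
        for t in np.linspace(-.045,.057,30):
            segs.append(((t,.107+d),(t,.107-d))); segs.append(((t,-.044-d),(t,-.044+d)))
        for sgn,k in ((1,0),(-1,1)):
            pts=np.array([[x+c*u[k][0]-s*u[k][1],y+s*u[k][0]+c*u[k][1],.06] for u in segs])
            uv=np.array([proj(n,p) for p in pts]); tot+=sgn*map_coordinates(g,[uv[:,1],uv[:,0]],order=1).mean()
    return -tot/len(names)
IM={n:load(n)['f'].mean(2).astype(float) for n in ('top0','scene0')}
if __name__=='__main__':
    for ns in (('top0',),('scene0',)):
        r=minimize(score,[.5828,.2043,-.06],args=(ns,),method='Nelder-Mead',options=dict(initial_simplex=[[.583,.204,-.06],[.587,.204,-.06],[.583,.208,-.06],[.583,.204,-.045]],xatol=1e-5))
        print(ns,r.x.round(4),r.fun)
E
python3 fit.py
```

```text
[ 0.4569 -0.4619 -0.0458] [-0.4 -2.7  6.5] 58.78887176513672 0.14663816128958027
185: [157, 156, 158, 159, 158, 160, 158, 159, 158, 158, 159, 161, 160, 158, 159, 157, 160, 157, 159, 154, 156, 156, 156, 158, 158, 155, 159, 160, 156, 153, 138, 95, 50, 21, 14, 12, 17, 18, 14, 20, 18, 17, 19, 18, 20, 15, 17, 16, 11, 13, 14, 21, 21, 22, 16, 21, 20, 23, 22, 21, 16, 17, 16, 10, 13, 15, 16, 16, 14, 17, 15, 15, 8, 12, 11]
280: [17, 15, 14, 7, 11, 6, 9, 8, 10, 11, 15, 14, 11, 7, 13, 14, 42, 76, 98, 101, 96, 92, 89, 90, 91, 94, 93, 94, 95, 98, 105, 110, 107, 106, 110, 110, 106, 108, 113, 113, 107, 105, 108, 108, 108, 113, 113, 110, 107, 102]
0.027 30 196.7 219.2 306.2
0.027 35 203.2 228.4 301.4
0.027 40 210.6 238.2 296.5
0.027 45 218.9 248.6 291.5
0.031 30 199.5 223.1 310.6
0.031 35 206.3 232.6 305.6
0.031 40 214.1 242.8 300.6
0.031 45 222.7 253.6 295.5
0.035 30 202.6 227.1 315.2
0.035 35 209.7 237.0 310.1
0.035 40 217.8 247.7 304.9
0.035 45 226.8 259.0 299.6
('top0',) [ 0.5829  0.2067 -0.0637] -83.67853562226992
('scene0',) [ 0.5825  0.2081 -0.0655] -79.73910386151036
```

Request:
jog_arm --plan '[{"slide": [0,0,0.8],"turn": 0},{"slide": [0,0,1],"turn": 0},{"slide": [0,0,1],"turn": 0},{"slide": [0,0,1],"turn": 0},{"slide": [0,0,1],"turn": 0}]'

```text
time: 17.23
ee_pos: [0.4557, -0.4593, 0.0492]
eef_rot: [[0.004, 1.0, -0.001], [1.0, -0.004, 0.002], [0.002, -0.001, -1.0]]
ft_force: [-1.3, 0.3, -0.3]
opening: 0.144
gripper_force: 58.5
```

Request:
jog_arm --plan '[{"slide": [0,0,1],"turn": 0},{"slide": [0,1,1],"turn": 0},{"slide": [0,1,1],"turn": 0},{"slide": [0,1,1],"turn": 0},{"slide": [0,1,1],"turn": 0}]'

```text
time: 17.65
ee_pos: [0.4555, -0.3787, 0.1492]
eef_rot: [[0.004, 1.0, -0.001], [1.0, -0.004, 0.002], [0.002, -0.001, -1.0]]
ft_force: [1.1, 0.3, 0.2]
opening: 0.144
gripper_force: 58.5
```

Request:
jog_arm --plan '[{"slide": [0,1,0],"turn": 0.5},{"slide": [0,1,0],"turn": 0.5},{"slide": [0,1,0],"turn": 0.5},{"slide": [0,1,0],"turn": 0.5},{"slide": [0,1,0],"turn": 0.5}]'

```text
time: 18.07
ee_pos: [0.4555, -0.2787, 0.1485]
eef_rot: [[-0.246, 0.969, -0.001], [0.969, 0.246, 0.002], [0.002, -0.0, -1.0]]
ft_force: [0.6, -0.4, -0.7]
opening: 0.146
gripper_force: 58.6
```

Request:
jog_arm --plan '[{"slide": [0,1,0],"turn": 0.5},{"slide": [0,1,0],"turn": 0.5},{"slide": [0,1,0],"turn": 0.5},{"slide": [0,1,0],"turn": 0.5},{"slide": [0,1,0],"turn": 0.5}]'

```text
time: 18.48
ee_pos: [0.4553, -0.1788, 0.1485]
eef_rot: [[-0.478, 0.878, -0.001], [0.878, 0.478, 0.002], [0.002, -0.0, -1.0]]
ft_force: [0.4, -0.3, -0.9]
opening: 0.145
gripper_force: 58.6
```

Request:
jog_arm --plan '[{"slide": [0,1,0],"turn": 0.5},{"slide": [0,1,0],"turn": 0.5},{"slide": [0,1,0],"turn": 0.5},{"slide": [0,1,0],"turn": 0.5},{"slide": [0,1,0],"turn": 0.5}]'

```text
time: 18.9
ee_pos: [0.4552, -0.0789, 0.1486]
eef_rot: [[-0.681, 0.733, -0.001], [0.733, 0.681, 0.001], [0.002, 0.0, -1.0]]
ft_force: [0.7, 0.0, -1.6]
opening: 0.149
gripper_force: 58.6
```

Request:
jog_arm --plan '[{"slide": [0,1,0],"turn": 0.5},{"slide": [0,1,0],"turn": 0.5},{"slide": [0,1,0],"turn": 0.5},{"slide": [0,1,0],"turn": 0.5},{"slide": [0,1,0],"turn": 0.5}]'

```text
time: 19.32
ee_pos: [0.4551, 0.0209, 0.1486]
eef_rot: [[-0.841, 0.541, -0.001], [0.541, 0.841, 0.001], [0.002, 0.0, -1.0]]
ft_force: [-0.6, 0.8, 0.0]
opening: 0.149
gripper_force: 58.6
```

Request:
jog_arm --plan '[{"slide": [0,1,0],"turn": 0.5},{"slide": [0,1,0],"turn": 0.5},{"slide": [0,1,0],"turn": 0.5},{"slide": [0,1,0],"turn": 0.5},{"slide": [0,1,0],"turn": 0.5}]'

```text
time: 19.73
ee_pos: [0.4549, 0.1208, 0.1486]
eef_rot: [[-0.949, 0.316, -0.002], [0.316, 0.949, 0.001], [0.002, 0.0, -1.0]]
ft_force: [-0.1, 0.2, -0.3]
opening: 0.15
gripper_force: 58.6
```

Request:
jog_arm --plan '[{"slide": [0,1,0],"turn": 0.5},{"slide": [0,1,0],"turn": 0.5},{"slide": [0,1,0],"turn": 0.5},{"slide": [0,1,0],"turn": 0.5},{"slide": [0,0.85,0],"turn": 0.6}]'

```text
time: 20.15
ee_pos: [0.4548, 0.2179, 0.1485]
eef_rot: [[-0.998, 0.061, -0.002], [0.061, 0.998, 0.001], [0.002, 0.0, -1.0]]
ft_force: [-0.7, 0.3, -1.0]
opening: 0.146
gripper_force: 58.6
```

Request:
jog_arm --plan '[{"slide": [0,0,0],"turn": 0},{"slide": [0,0,0],"turn": 0},{"slide": [0,0,0],"turn": 0}]'

```text
time: 20.4
ee_pos: [0.4552, 0.216, 0.1486]
eef_rot: [[-0.998, 0.065, -0.001], [0.065, 0.998, -0.0], [0.001, -0.001, -1.0]]
ft_force: [-0.5, -0.8, -1.6]
opening: 0.145
gripper_force: 58.6
```

```bash
python3 bar.py wrist10; python3 - <<'E'
from h import *
shot('top','top10');shot('scene','scene10')
s=env.observe();print(s['joints'].round(2),s['eef_rot'].round(3)); p=s['ee_pos']
R=s['eef_rot']
for ph in (40,42,44):
    a=np.radians(ph);t=p+R@np.array([-.095*np.cos(a),0,.095*np.sin(a)-.029]);print(ph,t.round(4),proj('top10',t).round(1),proj('scene10',t).round(1))
E
```

```text
[0.4552 0.216  0.1486] [-0.5 -0.8 -1.6] 58.63485932350159 0.1449833312728579
185: [186, 185, 185, 185, 184, 184, 184, 184, 184, 185, 185, 182, 183, 183, 185, 183, 184, 183, 181, 186, 186, 186, 185, 187, 186, 186, 183, 183, 183, 179, 156, 97, 33, 14, 14, 19, 18, 19, 18, 19, 21, 21, 20, 22, 16, 20, 19, 23, 21, 23, 21, 23, 24, 26, 25, 32, 27, 27, 26, 27, 23, 18, 15, 12, 19, 15, 17, 13, 11, 10, 9, 7, 13, 9, 11]
280: [13, 10, 9, 12, 16, 12, 13, 10, 13, 17, 20, 14, 20, 19, 18, 23, 64, 126, 173, 181, 178, 173, 171, 171, 169, 168, 175, 174, 174, 170, 147, 84, 36, 22, 25, 25, 22, 24, 24, 26, 23, 24, 27, 23, 22, 24, 25, 23, 26, 25]
0.027 30 194.4 216.9 304.8
0.027 35 200.9 226.0 300.1
0.027 40 208.3 235.8 295.2
0.027 45 216.6 246.2 290.2
0.031 30 197.2 220.6 309.2
0.031 35 204.0 230.1 304.3
0.031 40 211.7 240.3 299.3
0.031 45 220.3 251.1 294.1
0.035 30 200.2 224.6 313.8
0.035 35 207.3 234.5 308.7
0.035 40 215.3 245.2 303.5
0.035 45 224.3 256.5 298.2
[ 0.3   0.29 -0.4   0.88 -0.    0.36] [[-0.998  0.066 -0.001]
 [ 0.066  0.998 -0.   ]
 [ 0.001 -0.    -1.   ]]
40 [0.5284 0.2108 0.1169] [277.1 202.2] [283.3 207.8]
42 [0.5262 0.211  0.1143] [277.1 203.1] [283.8 208.9]
44 [0.524  0.2111 0.1119] [277.  204.2] [284.3 210. ]
```

```bash
python3 - <<'E'
from h import *
s=env.observe();p=s['ee_pos'];R=s['eef_rot']
for ph,off in ((42.4,.031),(42.4,.029),(41.5,.029),(41.5,.031)):
    a=np.radians(ph);t=p+R@np.array([-.095*np.cos(a),0,.095*np.sin(a)-off]);print(ph,off,t.round(4),proj('wrist10',t).round(1),proj('top10',t).round(1),proj('scene10',t).round(1))
g=load('top10')['f'].mean(2).astype(int);h=load('scene10')['f'].mean(2).astype(int)
print(g[192:216,268:288]);print(h[190:220,270:296])
E
```

```text
42.4 0.031 [0.5258 0.211  0.1159] [320.  307.9] [277.  203.2] [283.8 208.5]
42.4 0.029 [0.5258 0.211  0.1139] [320.  306.2] [277.1 203.3] [283.9 209.1]
41.5 0.029 [0.5268 0.2109 0.115 ] [320.  308.2] [277.1 202.9] [283.7 208.6]
41.5 0.031 [0.5268 0.2109 0.117 ] [320.  309.9] [277.  202.7] [283.6 208. ]
[[ 10  16  20  25  33  31  31  30  33  34  29  30  31  31  31  30  28  33
   30  33]
 [ 14  15  13  30  31  30  29  29  32  31  31  32  29  35  29  33  29  33
   31  27]
 [ 16  13  23  28  30  32  31  32  32  34  30  28  31  33  29  31  30  32
   32  33]
 [ 15  15  28  34  30  31  31  31  29  31  35  34  34  32  31  32  34  30
   29  32]
 [ 28  26  31  32  33  31  33  32  35  32  40  42  42  42  37  30  30  30
   32  32]
 [ 15  24  38  37  31  31  33  34  32  41  66  82  75  69  61  47  45  36
   26  26]
 [ 11  24  37  34  32  27  32  33  33  51  97 127 120 111 102  90  72  43
   29  30]
 [ 10  25  35  36  31  32  33  30  38  65 113 135 140 136 132 124  95  51
   35  30]
 [ 20  30  36  39  33  31  35  33  38  71 121 136 137 141 138 131  93  51
   31  32]
 [ 28  34  37  47  39  36  27  
[... 3815 characters left out ...]
27  29  50
   87 119 139 139 135 134 133 132]
 [ 30  32  30  30  27  31  31  26  28  31  31  29  28  30  30  29  25  28
   40  69 110 136 138 136 135 134]
 [ 32  29  29  29  25  28  32  27  31  30  32  31  30  31  33  30  29  27
   26  31  57 101 133 136 135 135]
 [ 28  26  31  31  28  31  27  30  31  29  27  28  32  27  29  27  32  30
   27  26  29  50  81 113 139 138]
 [ 31  28  32  31  29  32  31  27  30  29  28  28  30  31  30  29  30  28
   27  30  28  27  35  65 110 136]
 [ 30  31  27  27  28  27  30  30  28  29  30  25  26  26  25  31  29  31
   31  26  28  31  22  28  53  94]
 [ 30  31  33  30  29  30  32  29  26  25  25  29  32  35  28  27  27  30
   28  28  28  25  21  24  32  64]]
```

Request:
jog_arm --plan '[{"slide": [-0.03,0,-0.8],"turn": 0},{"slide": [0,0,-0.8],"turn": 0},{"slide": [0,0,-0.6],"turn": 0},{"slide": [0,0,-0.4],"turn": 0},{"slide": [0,0,0],"turn": 0}]'

```text
time: 20.97
ee_pos: [0.4542, 0.2155, 0.0956]
eef_rot: [[-0.998, 0.066, -0.003], [0.066, 0.998, -0.001], [0.003, -0.001, -1.0]]
ft_force: [-0.3, -0.5, 0.5]
opening: 0.147
gripper_force: 58.6
```

Request:
jog_arm --plan '[{"slide": [0,0,-0.1],"turn": 0},{"slide": [0,0,-0.08],"turn": 0},{"slide": [0,0,0],"turn": 0}]'

```text
time: 21.22
ee_pos: [0.4558, 0.2165, 0.0939]
eef_rot: [[-0.998, 0.065, 0.001], [0.065, 0.998, 0.0], [-0.001, 0.0, -1.0]]
ft_force: [0.5, 0.1, 0.3]
opening: 0.149
gripper_force: 58.6
```

Request:
jog_arm --plan '[{"slide": [0.1,-0.006,-0.09],"turn": 0},{"slide": [0.1,-0.006,-0.09],"turn": 0},{"slide": [0,0,0],"turn": 0}]'

```text
time: 21.47
ee_pos: [0.4601, 0.2162, 0.0899]
eef_rot: [[-0.998, 0.065, 0.001], [0.065, 0.998, 0.0], [-0.001, 0.0, -1.0]]
ft_force: [0.1, 0.3, -0.5]
opening: 0.146
gripper_force: 58.6
```

Request:
jog_arm --plan '[{"slide": [0,0,-0.09],"turn": 0},{"slide": [0.1,-0.006,-0.09],"turn": 0},{"slide": [0,0,0],"turn": 0}]'

```text
time: 21.72
ee_pos: [0.4628, 0.2162, 0.0865]
eef_rot: [[-0.998, 0.065, 0.002], [0.065, 0.998, 0.0], [-0.002, 0.0, -1.0]]
ft_force: [3.6, -1.0, 0.1]
opening: 0.147
gripper_force: 58.8
```

Request:
jog_arm --plan '[{"slide": [0.1,-0.006,-0.09],"turn": 0},{"slide": [0.1,-0.006,-0.09],"turn": 0},{"slide": [0,0,0],"turn": 0}]'

```text
time: 21.97
ee_pos: [0.4667, 0.2159, 0.0828]
eef_rot: [[-0.998, 0.065, 0.002], [0.065, 0.998, 0.0], [-0.002, 0.0, -1.0]]
ft_force: [3.1, 0.1, 0.7]
opening: 0.15
gripper_force: 58.8
```

Request:
jog_arm --plan '[{"slide": [0,0,0.08],"turn": 0},{"slide": [0,0,0.08],"turn": 0},{"slide": [0,0,0],"turn": 0}]'

```text
time: 22.22
ee_pos: [0.4646, 0.2157, 0.0858]
eef_rot: [[-0.998, 0.065, -0.001], [0.065, 0.998, -0.0], [0.001, -0.0, -1.0]]
ft_force: [0.6, 0.4, 0.2]
opening: 0.145
gripper_force: 58.7
```

Request:
jog_arm --plan '[{"slide": [0,0,0.08],"turn": 0},{"slide": [0,0,0.08],"turn": 0},{"slide": [0,0,0],"turn": 0}]'

```text
time: 22.47
ee_pos: [0.4647, 0.2158, 0.0891]
eef_rot: [[-0.998, 0.065, -0.001], [0.065, 0.998, -0.0], [0.001, -0.0, -1.0]]
ft_force: [-0.0, 0.4, -1.0]
opening: 0.146
gripper_force: 58.8
```

```bash
python3 bar.py wrist11 | head -3
```

```text
[0.4647 0.2158 0.0891] [-0.   0.4 -1. ] 58.78445327281952 0.14565414894069134
185: [187, 188, 187, 186, 187, 186, 188, 189, 187, 190, 187, 187, 188, 185, 186, 187, 187, 189, 189, 189, 189, 184, 186, 186, 186, 185, 187, 185, 188, 189, 184, 156, 73, 15, 15, 16, 18, 19, 18, 20, 21, 16, 19, 19, 21, 23, 19, 23, 22, 19, 23, 23, 26, 25, 26, 28, 28, 30, 29, 27, 25, 17, 20, 15, 11, 14, 18, 16, 16, 12, 9, 13, 12, 13, 10]
280: [12, 16, 12, 11, 14, 13, 12, 9, 20, 19, 17, 20, 18, 19, 19, 27, 67, 127, 174, 185, 180, 175, 174, 173, 173, 174, 174, 176, 176, 173, 153, 97, 48, 23, 19, 24, 24, 28, 25, 27, 26, 28, 40, 85, 131, 147, 152, 150, 148, 149]
```

```bash
python3 - <<'E'
from h import *
shot('top','top11');shot('scene','scene11')
c,s=np.cos(-.0646),np.sin(-.0646)
W=lambda x,y,z:np.array([.5827+c*x-s*y,.2074+s*x+c*y,z])
for x in (-.075,-.06,-.05,-.04,-.03): print(x,*[proj(n,W(x,0,.06)).round(1) for n in ('wrist11','top11','scene11')])
st=env.observe();p=st['ee_pos'];R=st['eef_rot']
a=np.radians(42.);t=p+R@np.array([-.095*np.cos(a),0,.095*np.sin(a)-.031]);print('tip',t,*[proj(n,t).round(1) for n in ('wrist11','top11','scene11')])
im=[]
w=cv2.imread('pics/wrist11.png')[250:350,260:380];t=cv2.imread('pics/top11.png')[180:230,250:310];q=cv2.imread('pics/scene11.png')[180:230,255:315]
cv2.imwrite('pics/c11.png',np.hstack([cv2.resize(x,(260,520 if 0 else 217),interpolation=2) for x in (w,t,q)]))
E
```

```text
-0.075 [319.5 279.1] [278.2 213.6] [288.3 227.7]
-0.06 [319.5 296.9] [279.1 208.4] [285.5 225.5]
-0.05 [319.6 308.3] [279.7 205. ] [283.6 224. ]
-0.04 [319.6 319.5] [280.2 201.5] [281.8 222.6]
-0.03 [319.6 330.3] [280.8 198.1] [280.  221.1]
tip [0.53540749 0.21122324 0.05631857] [320.6 308.1] [279.7 204.3] [283.  224.8]
```

View pics/c11.png

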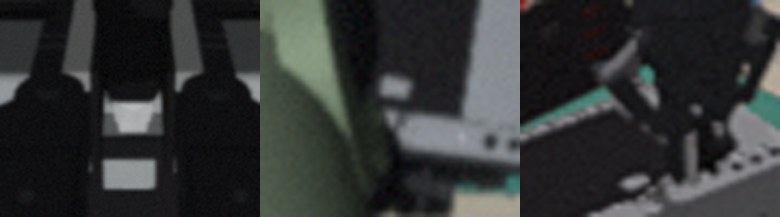

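Left panel: the blade tip is still visible at native row 311, just ahead of the black lip (row 312), so it isn't under the lip yet. It needs to go deeper by about 7 mm forward and 8 mm down.

Request:
jog_arm --plan '[{"slide": [0,0,-0.1],"turn": 0},{"slide": [0.1,-0.006,-0.09],"turn": 0},{"slide": [0,0,0],"turn": 0}]'

```text
time: 22.87
ee_pos: [0.4674, 0.2156, 0.0848]
eef_rot: [[-0.998, 0.065, -0.0], [0.065, 0.998, -0.0], [0.0, -0.0, -1.0]]
ft_force: [0.6, 0.5, -0.3]
opening: 0.15
gripper_force: 58.8
```

Request:
jog_arm --plan '[{"slide": [0.1,-0.006,-0.09],"turn": 0},{"slide": [0,0,0],"turn": 0}]'

```text
time: 23.03
ee_pos: [0.4696, 0.2155, 0.0831]
eef_rot: [[-0.998, 0.065, -0.0], [0.065, 0.998, -0.0], [0.0, -0.0, -1.0]]
ft_force: [-0.2, 0.1, -0.2]
opening: 0.151
gripper_force: 58.8
```

Request:
jog_arm --plan '[{"slide": [0.1,-0.006,-0.09],"turn": 0},{"slide": [0,0,0],"turn": 0}]'

```text
time: 23.2
ee_pos: [0.4716, 0.2154, 0.0814]
eef_rot: [[-0.998, 0.065, -0.0], [0.065, 0.998, -0.0], [0.0, -0.0, -1.0]]
ft_force: [-0.1, 0.6, -1.2]
opening: 0.149
gripper_force: 58.8
```

```bash
python3 bar.py wrist12 | head -3
```

```text
[0.4716 0.2154 0.0814] [-0.1  0.6 -1.2] 58.77096712589264 0.14870669508560236
185: [189, 191, 189, 187, 190, 188, 186, 186, 189, 188, 189, 190, 190, 188, 190, 189, 189, 186, 188, 185, 188, 187, 190, 188, 190, 189, 189, 189, 189, 188, 183, 159, 76, 19, 17, 17, 21, 19, 17, 21, 17, 21, 20, 22, 22, 20, 21, 20, 20, 19, 22, 21, 24, 26, 29, 27, 31, 30, 29, 21, 23, 20, 18, 16, 16, 12, 15, 14, 12, 13, 10, 11, 11, 13, 12]
280: [12, 11, 15, 9, 13, 10, 14, 11, 9, 20, 19, 20, 17, 20, 18, 30, 64, 129, 177, 183, 180, 174, 175, 175, 174, 175, 172, 159, 119, 98, 82, 39, 20, 24, 25, 28, 26, 25, 27, 26, 26, 40, 87, 138, 149, 150, 151, 153, 149, 149]
```

Request:
jog_arm --plan '[{"slide": [0.1,-0.006,-0.08],"turn": 0},{"slide": [0,0,0],"turn": 0}]'

```text
time: 23.42
ee_pos: [0.4737, 0.2153, 0.0799]
eef_rot: [[-0.998, 0.065, 0.0], [0.065, 0.998, -0.0], [-0.0, -0.0, -1.0]]
ft_force: [-0.3, 0.1, -0.4]
opening: 0.147
gripper_force: 58.8
```

Request:
jog_arm --plan '[{"slide": [0,0,0.08],"turn": 0},{"slide": [0,0,0.08],"turn": 0},{"slide": [0,0,0],"turn": 0}]'

```text
time: 23.67
ee_pos: [0.4729, 0.2153, 0.0833]
eef_rot: [[-0.998, 0.065, -0.001], [0.065, 0.998, -0.0], [0.001, -0.0, -1.0]]
ft_force: [0.4, 0.1, -1.2]
opening: 0.147
gripper_force: 58.4
```

Request:
jog_arm --plan '[{"slide": [0,0,0.08],"turn": 0},{"slide": [0,0,0.08],"turn": 0},{"slide": [0,0,0],"turn": 0}]'

```text
time: 23.92
ee_pos: [0.4718, 0.2152, 0.086]
eef_rot: [[-0.998, 0.065, -0.003], [0.065, 0.998, -0.0], [0.003, -0.0, -1.0]]
ft_force: [-3.0, 1.3, -4.6]
opening: 0.151
gripper_force: 58.4
```

```bash
python3 bar.py wrist13 | head -3
```

```text
[0.4718 0.2152 0.086 ] [-3.   1.3 -4.6] 58.42867612838745 0.1510512674590729
185: [191, 191, 189, 189, 189, 186, 188, 186, 187, 188, 192, 191, 188, 188, 187, 186, 187, 187, 188, 188, 190, 189, 189, 189, 190, 189, 189, 187, 191, 192, 189, 185, 157, 73, 19, 13, 19, 20, 19, 21, 21, 20, 21, 19, 21, 24, 19, 20, 24, 24, 22, 22, 21, 23, 26, 27, 27, 24, 29, 27, 25, 20, 13, 11, 16, 14, 12, 5, 8, 12, 14, 12, 11, 12, 14]
280: [10, 15, 10, 11, 9, 15, 10, 13, 17, 22, 16, 21, 19, 21, 23, 49, 115, 174, 186, 182, 177, 173, 172, 172, 174, 173, 149, 79, 29, 22, 24, 26, 26, 24, 25, 27, 27, 38, 82, 136, 149, 149, 150, 151, 150, 148, 151, 150, 150, 150]
```

Hooked: the lip is pressing down on the blade. I'll keep lifting.

Request:
jog_arm --plan '[{"slide": [0,0,0.08],"turn": 0},{"slide": [0,0,0.08],"turn": 0},{"slide": [0,0,0],"turn": 0}]'

```text
time: 24.22
ee_pos: [0.4718, 0.2152, 0.0895]
eef_rot: [[-0.998, 0.065, -0.003], [0.065, 0.998, -0.0], [0.003, -0.0, -1.0]]
ft_force: [-5.1, 0.5, -1.8]
opening: 0.149
gripper_force: 59.1
```

Request:
jog_arm --plan '[{"slide": [0,0,0.08],"turn": 0},{"slide": [0,0,0.08],"turn": 0},{"slide": [0,0,0],"turn": 0}]'

```text
time: 24.47
ee_pos: [0.4739, 0.2155, 0.0937]
eef_rot: [[-0.998, 0.065, 0.001], [0.065, 0.998, 0.0], [-0.001, 0.0, -1.0]]
ft_force: [-2.7, 0.0, -0.7]
opening: 0.151
gripper_force: 59.0
```

```bash
python3 bar.py wrist14 | head -3
```

```text
[0.4739 0.2155 0.0937] [-2.7  0.  -0.7] 59.04443800449371 0.15128078506763848
185: [188, 190, 190, 190, 190, 191, 190, 190, 189, 190, 190, 189, 191, 190, 191, 189, 191, 189, 189, 190, 190, 189, 192, 193, 192, 191, 191, 187, 188, 187, 182, 160, 91, 31, 14, 16, 18, 18, 19, 19, 22, 19, 16, 19, 18, 23, 24, 19, 20, 20, 22, 23, 21, 25, 25, 27, 26, 29, 28, 26, 28, 22, 16, 14, 15, 11, 15, 16, 11, 9, 13, 13, 11, 13, 12]
280: [12, 10, 8, 17, 12, 10, 11, 15, 18, 21, 18, 18, 16, 19, 17, 34, 86, 151, 184, 187, 178, 177, 175, 174, 175, 173, 150, 81, 29, 25, 24, 28, 26, 26, 23, 29, 29, 48, 95, 135, 149, 149, 150, 150, 150, 149, 148, 149, 148, 146]
```

The cover has popped: its sticker and lip now move with the blade. I'll lift it along its arc.

Request:
jog_arm --plan '[{"slide": [0.22,-0.014,0.38],"turn": 0},{"slide": [0.1,-0.006,0.38],"turn": 0},{"slide": [0.2,-0.013,0.62],"turn": 0},{"slide": [0.2,-0.013,0.62],"turn": 0},{"slide": [0,0,0],"turn": 0}]'

```text
time: 24.93
ee_pos: [0.4924, 0.215, 0.1366]
eef_rot: [[-0.998, 0.065, 0.009], [0.065, 0.998, 0.001], [-0.008, 0.002, -1.0]]
ft_force: [-0.1, -0.1, -1.0]
opening: 0.149
gripper_force: 59.0
```

Request:
jog_arm --plan '[{"slide": [0.35,-0.022,0.55],"turn": 0},{"slide": [0.35,-0.022,0.55],"turn": 0},{"slide": [0,0,0],"turn": 0}]'

```text
time: 25.18
ee_pos: [0.5055, 0.2139, 0.1574]
eef_rot: [[-0.998, 0.065, 0.007], [0.065, 0.998, 0.001], [-0.007, 0.002, -1.0]]
ft_force: [-0.9, -0.5, -0.8]
opening: 0.146
gripper_force: 59.0
```

```bash
python3 bar.py wrist15 | head -3; python3 - <<'E'
from h import *
shot('scene','scene15');shot('top','top15')
c,s=np.cos(-.0646),np.sin(-.0646)
W=lambda x,y,z:np.array([.5855+c*x-s*y,.2074+s*x+c*y,z])
# scan theta by comparing darkness: corners of cover (y=107) projected in scene and top
for th in (.1,.4,.7,.8,.9,1.2,1.57):
    r=.112;print(th,*[proj(n,W(.062-r*np.cos(th),y,.0585+r*np.sin(th))).round(0) for n in('scene15','top15') for y in (.107,-.044)])
cv2.imwrite('pics/c15.png',np.hstack([cv2.resize(cv2.imread('pics/scene15.png')[110:270,200:360],(400,400),interpolation=2),cv2.resize(cv2.imread('pics/top15.png')[140:230,225:325],(400,400),interpolation=2)]))
E
```

```text
[0.5055 0.2139 0.1574] [-0.9 -0.5 -0.8] 59.000598192214966 0.14575294446332826
185: [16, 12, 13, 24, 40, 54, 54, 55, 55, 54, 54, 56, 54, 55, 60, 93, 145, 172, 175, 173, 173, 173, 171, 173, 170, 169, 170, 169, 169, 168, 158, 121, 57, 15, 16, 21, 20, 20, 24, 22, 24, 19, 25, 20, 24, 25, 22, 24, 24, 24, 25, 28, 29, 29, 33, 31, 30, 32, 33, 29, 27, 22, 18, 22, 21, 16, 12, 14, 16, 17, 14, 12, 13, 9, 13]
280: [14, 11, 10, 12, 12, 15, 15, 16, 20, 18, 20, 17, 22, 22, 21, 31, 73, 141, 190, 199, 194, 192, 188, 187, 188, 192, 187, 169, 112, 46, 27, 31, 27, 35, 78, 119, 111, 76, 39, 20, 22, 19, 20, 22, 21, 22, 20, 31, 71, 123]
0.1 [250. 233.] [295. 216.] [242. 198.] [295. 205.]
0.4 [248. 222.] [293. 205.] [240. 192.] [295. 200.]
0.7 [244. 211.] [290. 195.] [239. 183.] [295. 191.]
0.8 [242. 207.] [288. 191.] [239. 180.] [295. 188.]
0.9 [241. 204.] [286. 188.] [239. 176.] [295. 184.]
1.2 [235. 194.] [281. 179.] [239. 163.] [297. 171.]
1.57 [228. 187.] [273. 172.] [242. 148.] [299. 156.]
```

```bash
python3 - <<'E'
from h import *
a=load('scene15')['f'].mean(2).astype(int);b=load('scene0')['f'].mean(2).astype(int)
ch=lambda v:'.' if v<30 else ('-' if v<60 else ('+' if v<100 else '#'))
for r in range(180,250,2): print(r,''.join(ch(a[r,x]) for x in range(222,330)),sep=' ')
print()
for r in range(196,250,3): print(r,''.join(ch(b[r,x]) for x in range(222,330)))
E
```

```text
180 -------++######################++-+#+--........................--....-.---------------++#######+-++++######+
182 .....------+++##################---...........................--....+++---------+++############+--+#+++##++-
184 ....-...-------+++##########+--..............................-++-....--.-++++##################+............
186 ...--........-------++##+-.............-.................-...+++-........#######################-...........
188 ...........-.....-----................--................--...-++-......-+++++########################+++####
190 ...........--....-......................................--...-+++....++++++++++#############################
192 .........---.................................................-+++...-+++##############################++++++
194 ...---..................................................-##--++#+.+########+##################+####+++++++++
196 ..-..................................................---+++---..+##########+##++############################
198 ..........-.....................................--..-+++-.....++############+++
[... 4189 characters left out ...]
++--++++++++++###++++#
232 ###+####++++++++++++####+-....-........---+#############+++++++++++++++++++++++++---...-.--++++##++++#######
235 ##########+++++++++++++#####-...--##############++++++++++++++++++++++++++---....-......-+##+++#############
238 #+++++#+++++++++++++++++++###############++++++++++++++++++++++++++--.....-......-++###+++##################
241 +##+#+#+######++++++++++++++++####++++++++++++++++++++++++++--.....-.....--+####++++########################
244 ########+#++######+++++++++++++++++++++++++++++++++++--.....-.....--++####++++##############################
247 ###+##############+###+++++++++++++++++++++++--............--++#####++++####################################
```

The cover is up about 0.7 rad and the bay interior is visible. I'll carry on over the top.

Request:
jog_arm --plan '[{"slide": [0.48,-0.031,0.44],"turn": 0},{"slide": [0.48,-0.031,0.44],"turn": 0},{"slide": [0.58,-0.037,0.3],"turn": 0},{"slide": [0.58,-0.037,0.3],"turn": 0},{"slide": [0,0,0],"turn": 0}]'

```text
time: 25.75
ee_pos: [0.5461, 0.2107, 0.1848]
eef_rot: [[-0.998, 0.065, 0.002], [0.065, 0.998, 0.0], [-0.002, 0.0, -1.0]]
ft_force: [0.2, -0.0, -0.2]
opening: 0.15
gripper_force: 59.0
```

Request:
jog_arm --plan '[{"slide": [0.64,-0.041,0.14],"turn": 0},{"slide": [0.64,-0.041,0.14],"turn": 0},{"slide": [0.44,-0.028,0],"turn": 0},{"slide": [0.44,-0.028,0],"turn": 0},{"slide": [0,0,0],"turn": 0}]'

```text
time: 26.17
ee_pos: [0.5884, 0.2078, 0.1893]
eef_rot: [[-0.998, 0.065, 0.0], [0.065, 0.998, -0.0], [-0.0, -0.0, -1.0]]
ft_force: [0.4, 0.8, -0.8]
opening: 0.148
gripper_force: 59.0
```

Request:
jog_arm --plan '[{"slide": [0.3,-0.019,-0.04],"turn": 0},{"slide": [0.3,-0.019,-0.04],"turn": 0},{"slide": [0,0,0],"turn": 0},{"slide": [0,0,0],"turn": 0}]'

```text
time: 26.5
ee_pos: [0.5995, 0.2073, 0.1883]
eef_rot: [[-0.998, 0.065, -0.0], [0.065, 0.998, -0.0], [0.0, -0.0, -1.0]]
ft_force: [0.1, 0.4, 0.1]
opening: 0.147
gripper_force: 59.0
```

```bash
python3 bar.py wrist16 | head -3; python3 - <<'E'
from h import *
shot('scene','scene16');shot('top','top16')
c,s=np.cos(-.0646),np.sin(-.0646)
W=lambda x,y,z:np.array([.5855+c*x-s*y,.2074+s*x+c*y,z])
for th in (1.2,1.4,1.57,1.7,1.8,1.9):
    r=.112;print(th,*[proj(n,W(.062-r*np.cos(th),y,.0585+r*np.sin(th))).round(0) for n in('scene16','top16') for y in (.107,-.044)])
a=load('scene16')['f'].mean(2).astype(int)
ch=lambda v:'.' if v<30 else ('-' if v<60 else ('+' if v<100 else '#'))
for r in range(160,236,2): print(r,''.join(ch(a[r,x]) for x in range(205,330)),sep=' ')
E
```

```text
[0.5995 0.2073 0.1883] [0.1 0.4 0.1] 59.03740346431732 0.14709983400683943
185: [158, 131, 113, 111, 115, 116, 119, 118, 119, 120, 125, 122, 120, 106, 81, 74, 90, 117, 120, 98, 51, 37, 85, 151, 191, 184, 139, 122, 117, 106, 77, 57, 31, 21, 23, 23, 26, 29, 31, 29, 30, 30, 28, 31, 29, 29, 32, 30, 30, 31, 30, 34, 38, 37, 42, 40, 40, 41, 40, 32, 28, 27, 26, 30, 25, 21, 15, 16, 20, 14, 15, 19, 13, 19, 15]
280: [19, 19, 19, 17, 19, 16, 17, 23, 26, 27, 27, 26, 27, 29, 28, 40, 90, 174, 227, 233, 228, 226, 226, 224, 226, 225, 227, 228, 228, 224, 194, 97, 27, 21, 20, 20, 19, 18, 22, 22, 21, 19, 19, 21, 33, 47, 76, 91, 52, 21]
1.2 [235. 194.] [281. 179.] [239. 163.] [297. 171.]
1.4 [231. 190.] [277. 175.] [241. 155.] [298. 163.]
1.57 [228. 187.] [273. 172.] [242. 148.] [299. 156.]
1.7 [226. 185.] [271. 171.] [243. 143.] [300. 150.]
1.8 [224. 184.] [269. 170.] [244. 139.] [301. 147.]
1.9 [223. 184.] [267. 170.] [245. 136.] [301. 143.]
160 ++++++++############################################+++-....-+-...-+--+##########+++++++++++++++++###+-----------------------
162 ++++++++#####################
[... 4076 characters left out ...]
+---+++++#########++++++++++++++++++++++++########
226 ....-+##################++++++#####+++++++---...--+++++...-+##+-........-++############++++++++++++++++++++++++++++++########
228 ..-+################+####+++++++#####-.....--++++++++####....-.....--+############+++++++++++++++++++++++++++++++++++######++
230 ##########################++++++++#####+++++++++########-.....--+#############+++++++++++++++++++++++++----+++++++++####++###
232 #########################++++++++++++#####+########+++++---+#############+++++++++++++++++++++++++--......-+++++###+++#######
234 ##########################+++++++++++++#######+++++-++##############++++++++++++++++++++++++++--...........-+##+++###########
```

```bash
python3 - <<'E'
from h import *
c,s=np.cos(-.0646),np.sin(-.0646)
W=lambda x,y,z:np.array([.5855+c*x-s*y,.2074+s*x+c*y,z])
for th in (1.4,1.5,1.57,1.65,1.7,1.8,1.9):
    print(th,[proj('scene16',W(.062-r*np.cos(th),.107,.0585+r*np.sin(th))).round(1) for r in (0,.028,.056,.084,.112)],[proj('scene16',W(.062-r*np.cos(th),-.044,.0585+r*np.sin(th))).round(1) for r in (0,.056,.112)])
a=load('scene16')['f'].astype(int)
for r in range(186,220,3): print(r,[int(x) for x in a[r,218:240].mean(1)])
for r in range(168,200,4): print(r,[int(x) for x in a[r,262:292].mean(1)])
E
```

```text
1.4 [array([232.7, 219.9]), array([232.4, 212.7]), array([232. , 205.2]), array([231.7, 197.6]), array([231.3, 189.7])] [array([275.9, 204.3]), array([276.3, 190. ]), array([276.7, 174.9])]
1.5 [array([232.7, 219.9]), array([231.9, 212.2]), array([231.1, 204.3]), array([230.3, 196.2]), array([229.5, 187.9])] [array([275.9, 204.3]), array([275.3, 189.1]), array([274.8, 173.2])]
1.57 [array([232.7, 219.9]), array([231.6, 211.9]), array([230.5, 203.7]), array([229.4, 195.3]), array([228.2, 186.8])] [array([275.9, 204.3]), array([274.6, 188.6]), array([273.4, 172.2])]
1.65 [array([232.7, 219.9]), array([231.3, 211.6]), array([229.8, 203.2]), array([228.3, 194.5]), array([226.8, 185.7])] [array([275.9, 204.3]), array([273.9, 188.1]), array([271.9, 171.3])]
1.7 [array([232.7, 219.9]), array([231.1, 211.5]), array([229.4, 202.9]), array([227.7, 194.1]), array([226. , 185.2])] [array([275.9, 204.3]), array([273.4, 187.8]), array([270.9, 170.9])]
1.8 [array([232.7, 219.9]), array([230.7, 211.2]), array([228.6, 202.4]), array([226.5, 193.5]), array([224.4, 184.4])] [array([275.9, 204.3]), arra
[... 1737 characters left out ...]
8, 18, 20, 17, 21, 21, 22, 14, 43, 120, 170, 168, 166, 165, 167]
180 [23, 19, 19, 19, 21, 16, 19, 16, 25, 23, 20, 17, 17, 16, 22, 16, 19, 21, 15, 19, 21, 20, 16, 22, 37, 54, 51, 54, 47, 45]
184 [15, 16, 20, 15, 19, 14, 19, 19, 19, 30, 38, 21, 18, 19, 21, 20, 19, 21, 15, 21, 17, 22, 18, 16, 32, 53, 58, 56, 51, 53]
188 [15, 20, 21, 18, 18, 19, 19, 21, 15, 22, 36, 43, 22, 19, 16, 18, 17, 21, 20, 16, 19, 20, 16, 20, 40, 79, 101, 95, 88, 90]
192 [19, 21, 17, 18, 18, 17, 17, 19, 16, 18, 19, 20, 22, 21, 20, 21, 18, 16, 19, 20, 18, 19, 17, 16, 28, 72, 102, 103, 99, 99]
196 [21, 18, 22, 19, 19, 17, 17, 21, 18, 19, 21, 21, 21, 22, 15, 15, 20, 28, 50, 75, 96, 99, 103, 103, 103, 105, 107, 111, 108, 104]
```

The cover stands at about 1.77 rad, from the slope of its left edge. I'll withdraw the bar and check the free desk area.

Request:
jog_arm --plan '[{"slide": [-0.8,0.05,0],"turn": 0},{"slide": [-1,0.06,0],"turn": 0},{"slide": [-1,0.06,0],"turn": 0},{"slide": [-1,0,0],"turn": 0},{"slide": [-1,-0.5,0],"turn": 0}]'

```text
time: 27.07
ee_pos: [0.5024, 0.2018, 0.1887]
eef_rot: [[-0.998, 0.063, 0.001], [0.063, 0.998, 0.001], [-0.001, 0.001, -1.0]]
ft_force: [-0.1, -0.8, -0.2]
opening: 0.149
gripper_force: 59.0
```

Request:
jog_arm --plan '[{"slide": [-1,-1,0],"turn": 0},{"slide": [-1,-1,0],"turn": 0},{"slide": [-1,-1,0],"turn": 0},{"slide": [-1,-1,0],"turn": 0},{"slide": [0,-1,0],"turn": 0}]'

```text
time: 27.48
ee_pos: [0.419, 0.1003, 0.1884]
eef_rot: [[-0.998, 0.063, -0.003], [0.063, 0.998, 0.0], [0.003, -0.0, -1.0]]
ft_force: [-0.1, 0.2, -0.4]
opening: 0.146
gripper_force: 59.1
```

Request:
jog_arm --plan '[{"slide": [0,-1,-0.5],"turn": 0},{"slide": [0,-1,-0.5],"turn": 0},{"slide": [0,-1,-0.5],"turn": 0},{"slide": [0,-1,-0.5],"turn": 0},{"slide": [0,-1,-0.5],"turn": 0}]'

```text
time: 27.9
ee_pos: [0.4234, -0.0002, 0.1385]
eef_rot: [[-0.998, 0.065, 0.001], [0.065, 0.998, -0.0], [-0.001, -0.0, -1.0]]
ft_force: [0.3, -0.5, -0.2]
opening: 0.147
gripper_force: 59.1
```

```bash
python3 - <<'E'
from h import *
np.set_printoptions(precision=3,suppress=True)
for n,u,v in (('sd tip',342,237),('sd rear',328,275),('usb',386,258),('usbL',378,255),('vice left',387,195),('viceL2',388,225),('cutter',372,163)): print(n,ray('top0',u,v,.005))
s=env.observe();print(s['ee_pos'])
E
```

```text
sd tip [0.463 0.028 0.005]
sd rear [0.352 0.06  0.005]
usb [ 0.413 -0.102  0.005]
usbL [ 0.42  -0.079  0.005]
vice left [ 0.599 -0.097  0.005]
viceL2 [ 0.509 -0.104  0.005]
cutter [ 0.695 -0.048  0.005]
[ 0.423 -0.     0.138]
```

Request:
jog_arm --plan '[{"slide": [0.57,-0.3,-0.8],"turn": 0},{"slide": [0.57,-0.3,-1],"turn": 0},{"slide": [0.57,-0.3,-1],"turn": 0},{"slide": [0.57,-0.3,-1],"turn": 0},{"slide": [0.57,-0.3,-0.8],"turn": 0}]'

```text
time: 28.32
ee_pos: [0.4805, -0.0296, 0.0455]
eef_rot: [[-0.998, 0.065, 0.0], [0.065, 0.998, -0.0], [-0.0, -0.0, -1.0]]
ft_force: [0.2, 0.4, -0.1]
opening: 0.144
gripper_force: 59.1
```

Request:
jog_arm --plan '[{"slide": [0,0,-0.3],"turn": 0},{"slide": [0,0,-0.2],"turn": 0},{"slide": [0,0,0],"turn": 0}]' --claw 0.685

```text
time: 28.57
ee_pos: [0.4791, -0.0288, 0.0361]
eef_rot: [[-0.998, 0.065, -0.002], [0.065, 0.998, 0.001], [0.002, 0.0, -1.0]]
ft_force: [-0.1, -1.1, 1.3]
opening: 0.164
gripper_force: 19.6
```

Request:
jog_arm --plan '[{"slide": [-0.2,0.013,-0.3],"turn": 0},{"slide": [-0.2,0.013,-0.3],"turn": 0},{"slide": [-0.15,0.01,-0.3],"turn": 0},{"slide": [-0.15,0.01,-0.3],"turn": 0},{"slide": [0,0,0],"turn": 0}]'

```text
time: 28.98
ee_pos: [0.4643, -0.0279, 0.0116]
eef_rot: [[-0.998, 0.065, -0.002], [0.065, 0.998, 0.0], [0.002, 0.0, -1.0]]
ft_force: [-1.7, 0.4, 1.8]
opening: 0.16
gripper_force: 19.3
```

Request:
jog_arm --plan '[{"slide": [-0.1,0.006,-0.3],"turn": 0},{"slide": [-0.1,0.006,-0.3],"turn": 0},{"slide": [-0.1,0.006,-0.3],"turn": 0},{"slide": [-0.05,0.003,-0.3],"turn": 0},{"slide": [0,0,0],"turn": 0}]'

```text
time: 29.4
ee_pos: [0.4588, -0.0279, -0.0127]
eef_rot: [[-0.998, 0.065, -0.001], [0.065, 0.998, 0.0], [0.001, 0.0, -1.0]]
ft_force: [-1.2, 0.3, 1.4]
opening: 0.156
gripper_force: 19.0
```

```bash
python3 bar.py wrist17
```

```text
[ 0.4588 -0.0279 -0.0127] [-1.2  0.3  1.4] 19.032078981399536 0.15559898532300848
185: [70, 14, 10, 9, 16, 12, 13, 17, 16, 18, 18, 17, 24, 23, 18, 24, 22, 23, 24, 25, 21, 21, 23, 24, 21, 22, 24, 22, 23, 19, 25, 23, 24, 21, 24, 23, 22, 20, 20, 19, 27, 25, 23, 22, 23, 20, 22, 25, 20, 23, 23, 21, 21, 23, 22, 18, 22, 18, 14, 9, 14, 13, 13, 5, 11, 15, 9, 12, 11, 12, 11, 14, 10, 12, 13]
280: [14, 14, 13, 16, 12, 13, 17, 13, 9, 11, 15, 17, 13, 15, 14, 5, 10, 11, 9, 17, 13, 23, 21, 24, 24, 26, 23, 23, 20, 23, 22, 20, 21, 19, 24, 22, 22, 22, 22, 19, 25, 23, 19, 24, 22, 32, 64, 97, 111, 140]
0.027 30 194.5 217.0 304.9
0.027 35 201.0 226.1 300.1
0.027 40 208.4 235.9 295.3
0.027 45 216.7 246.3 290.3
0.031 30 197.3 220.7 309.3
0.031 35 204.1 230.2 304.4
0.031 40 211.8 240.4 299.3
0.031 45 220.4 251.3 294.2
0.035 30 200.3 224.7 313.9
0.035 35 207.4 234.6 308.8
0.035 40 215.4 245.3 303.6
0.035 45 224.4 256.6 298.3
```

Request:
jog_arm --plan '[{"slide": [-0.02,0,-0.15],"turn": 0},{"slide": [0,0,-0.12],"turn": 0},{"slide": [0,0,0],"turn": 0}]'

```text
time: 29.7
ee_pos: [0.4592, -0.028, -0.0172]
eef_rot: [[-0.998, 0.065, 0.0], [0.065, 0.998, -0.0], [-0.0, -0.0, -1.0]]
ft_force: [-1.5, -0.3, 0.9]
opening: 0.161
gripper_force: 19.1
```

Request:
jog_arm --plan '[{"slide": [0,0,0],"turn": 0},{"slide": [0,0,0],"turn": 0},{"slide": [0,0,0],"turn": 0},{"slide": [0,0,0],"turn": 0}]' --claw 0.4

```text
time: 30.03
ee_pos: [0.4592, -0.028, -0.0168]
eef_rot: [[-0.998, 0.065, 0.0], [0.065, 0.998, -0.0], [-0.0, -0.0, -1.0]]
ft_force: [-0.9, 0.4, -0.8]
opening: 0.302
gripper_force: 0.0
```

Request:
jog_arm --plan '[{"slide": [0,0,0.3],"turn": 0},{"slide": [0,0,0.7],"turn": 0},{"slide": [0,0,1],"turn": 0},{"slide": [0,0,1],"turn": 0},{"slide": [0,0,1],"turn": 0}]'

```text
time: 30.45
ee_pos: [0.4587, -0.0279, 0.0643]
eef_rot: [[-0.998, 0.065, -0.0], [0.065, 0.998, 0.0], [0.0, 0.0, -1.0]]
ft_force: [-0.2, -1.2, -0.1]
opening: 0.299
gripper_force: 0.0
```

Request:
jog_arm --plan '[{"slide": [0,0,1],"turn": 0},{"slide": [0,0,1],"turn": 0},{"slide": [-1,0,1],"turn": 0},{"slide": [-1,0,1],"turn": 0},{"slide": [-0.5,0,0],"turn": 0}]' --claw 1

```text
time: 30.87
ee_pos: [0.409, -0.0281, 0.1463]
eef_rot: [[-0.998, 0.065, 0.004], [0.065, 0.998, -0.001], [-0.004, -0.001, -1.0]]
ft_force: [0.8, -0.0, -0.4]
opening: 0.003
gripper_force: 0.0
```

```bash
python3 - <<'E'
from h import *
shot('wrist','wrist18');shot('top','top18');shot('scene','scene18')
print(env.observe()['ee_pos'])
a=load('wrist18')['f'].mean(2).astype(int)
ch=lambda v:'.' if v<50 else ('-' if v<100 else ('+' if v<170 else '#'))
for r in range(0,400,8): print(r,''.join(ch(a[r,x]) for x in range(160,480,4)))
b=load('scene18')['f'].mean(2).astype(int)
print()
for r in range(200,240,1): print(r,''.join(('.' if v<30 else '-' if v<60 else '+' if v<80 else '=' if v<100 else '#') for v in b[r,222:330]))
E
```

```text
[ 0.40884253 -0.02794974  0.1431835 ]
0 +++++++++++++++++++++++++--...........................----++++++++++++++++++++++
8 ++++-++++++++++++++++++++-.-.........................-----+++++-++++++++++++++++
16 ++++++++++-+++++++++++++++..-.....................--------++++++++++++++++++++++
24 ++++++++++++++++++++++++++-------------------------------+++++++++++++++++++++++
32 ++-+++++++++++++++++++++++-------------------------------+++++++++++++++++++++++
40 ++++++++++++++++++++++++++-----------------------------..+++++++++++++++++++++++
48 +++++++++++++++++++++++++++........----+++++++++++++++++++++++++++++++++++++++++
56 ++++++++++++++++++++++++++++++++++++++++++++++++++++++++++++++++++++++++++++++++
64 ++++++++++++++++++++++++++++++++++++++++++++++++++++++++++++++++++++++++++++++++
72 ++++++++++++++++++++++++++++++++++++++++++++++++++++++++++++++++++++++++++++++++
80 ++++++++++++++++++++++++++++++++++++++++++++++++++++++++++++++++++++++++++++++++
88 ++++++++++++++++++++++++++++++++++++++++++++++++++++++++++++++++++++++++++++++++
96 +++++++++++++++++++++++++++++++++++++++++++++++++++++
[... 6993 characters left out ...]
-..--=#####==#########
234 #########=+++++++++++=#######==++++++##############==++++++++++++++++++++++++--...........-=###=############
235 ##########=+++++++++++=#####=++--+###############=++++++++++++++++++++++++---...--......-=###=##############
236 ###########=+++++++++++=#####+++##############==++++++++++++++++++++++++--.....-.-..---+####=###############
237 ###########===++++++++++=###################=++++++++++++++++++++++++---...-...-...-+#####=#################
238 ###########===+++++++++++=###############==++++++++++++++++++++++++--.....-......-=####===##################
239 ############===+++++++++++=############=+++++++++++++++++++++++++--...........--+####==#####################
```

```bash
python3 - <<'E'
from h import *
A=cv2.resize(cv2.imread('pics/scene18.png')[190:250,215:335],(800,400),interpolation=2)
B=cv2.resize(cv2.imread('pics/top18.png')[130:225,230:340],(232,200),interpolation=2)
C=cv2.resize(cv2.imread('pics/wrist18.png')[150:400,160:480],(256,200),interpolation=3)
D=np.zeros((200,312,3),np.uint8)
cv2.imwrite('pics/c18.png',np.vstack([A,np.hstack([B,C,D])]))
c,s=np.cos(-.0646),np.sin(-.0646)
W=lambda x,y,z:np.array([.5855+c*x-s*y,.2074+s*x+c*y,z])
for y in (.107,.053,.03,.01,-.045): print(y,[((proj('scene18',W(x,y,z))-[215,190])*6.667).round(0) for x,z in((-.023,.044),(.023,.044),(-.047,.06),(0,.009))])
E
```

```text
0.107 [array([212., 311.]), array([162., 265.]), array([236., 305.]), array([195., 353.])]
0.053 [array([321., 269.]), array([269., 224.]), array([346., 262.]), array([302., 311.])]
0.03 [array([366., 251.]), array([314., 207.]), array([392., 244.]), array([346., 294.])]
0.01 [array([405., 236.]), array([352., 193.]), array([431., 229.]), array([383., 279.])]
-0.045 [array([508., 196.]), array([454., 154.]), array([535., 188.]), array([484., 239.])]
```

View pics/c18.png

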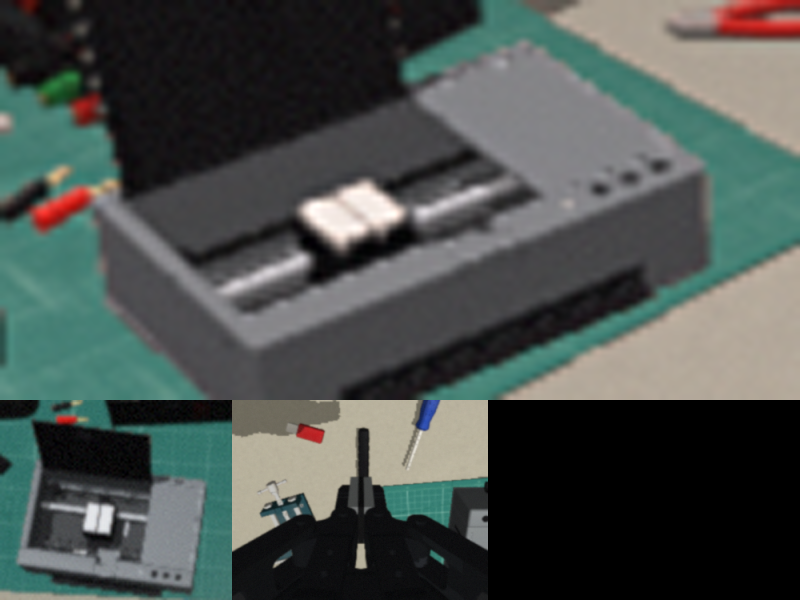

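The view shows the cover standing open and the white cartridges on the carriage. In the top inset they span native u 269–284, v 179–195. I'll locate the push face from that.

```bash
python3 - <<'E'
from h import *
np.set_printoptions(precision=4,suppress=True)
c,s=np.cos(-.0646),np.sin(-.0646)
def L(p): d=p[:2]-np.array([.5842,.2074]); return np.array([c*d[0]+s*d[1],-s*d[0]+c*d[1]])
g=load('top18')['f'].mean(2).astype(int)
for r in (182,186,190): print(r,[int(v) for v in g[r,258:296]])
print('col276',[int(v) for v in g[170:212,274]])
for u,v in ((269.4,187),(284,187),(276.5,178.9),(276.5,195)): print(u,v,L(ray('top18',u,v,.051)))
E
```

```text
182 [98, 112, 124, 140, 152, 151, 155, 158, 170, 176, 185, 175, 170, 200, 224, 229, 229, 226, 206, 166, 213, 227, 228, 227, 214, 168, 79, 51, 74, 81, 85, 84, 83, 79, 76, 73, 77, 80]
186 [77, 76, 79, 77, 75, 82, 76, 78, 74, 76, 76, 100, 160, 217, 228, 229, 228, 206, 162, 198, 226, 229, 229, 228, 200, 100, 33, 42, 63, 85, 95, 116, 126, 141, 146, 150, 153, 162]
190 [76, 76, 77, 78, 76, 75, 77, 76, 76, 78, 79, 133, 208, 222, 223, 224, 213, 176, 172, 217, 229, 229, 225, 205, 119, 36, 23, 36, 40, 46, 76, 137, 156, 106, 76, 74, 76, 76]
col276 [55, 73, 95, 98, 67, 62, 72, 79, 103, 168, 220, 228, 229, 229, 227, 226, 228, 226, 226, 223, 213, 191, 134, 61, 16, 11, 16, 31, 34, 38, 37, 48, 59, 74, 89, 116, 124, 124, 125, 130, 129, 130]
269.4 187 [-0.002  0.039]
284 187 [ 0.0039 -0.0025]
276.5 178.9 [0.0246 0.0228]
276.5 195 [-0.0224  0.0149]
```

```bash
python3 - <<'E'
from h import *
np.set_printoptions(precision=4,suppress=True)
c,s=np.cos(-.0646),np.sin(-.0646)
def L(p): d=p[:2]-np.array([.585,.2074]); return np.array([c*d[0]+s*d[1],-s*d[0]+c*d[1]])
g=load('top18')['f'].mean(2).astype(int);h=load('scene18')['f'].mean(2).astype(int)
print([(int(v)) for v in g[172:206,264]]);print([int(v) for v in g[172:206,292]]);
print('sc',[int(v) for v in h[215:242,253]])
b=np.argmax(g[174:192,264])+174;b2=np.argmax(h[222:238,253])+222;b3=np.argmax(g[178:200,292])+178
for z in (.012,.02,.03,.04): print(z,'top',L(ray('top18',264,b,z)),L(ray('top18',292,b3,z)),'scene',L(ray('scene18',253,b2,z)))
print(b,b2,b3)
E
```

```text
[92, 57, 62, 62, 72, 75, 76, 90, 137, 177, 155, 87, 61, 77, 76, 78, 78, 80, 77, 77, 78, 76, 75, 74, 72, 75, 78, 84, 77, 81, 100, 111, 137, 145]
[48, 62, 74, 80, 59, 47, 56, 57, 70, 76, 76, 101, 154, 185, 146, 76, 57, 74, 76, 80, 76, 76, 76, 76, 76, 74, 76, 77, 72, 76, 73, 77, 66, 57]
sc [73, 72, 69, 70, 69, 68, 70, 73, 69, 61, 29, 41, 70, 78, 89, 119, 201, 168, 101, 77, 51, 69, 128, 135, 134, 138, 134]
0.012 top [0.0224 0.0649] [ 0.022  -0.0196] scene [0.0371 0.0571]
0.02 top [0.0203 0.0634] [ 0.02   -0.0206] scene [0.0259 0.0625]
0.03 top [0.0178 0.0614] [ 0.0175 -0.0218] scene [0.012  0.0692]
0.04 top [0.0153 0.0595] [ 0.0149 -0.023 ] scene [-0.0019  0.0758]
181 231 185
```

Request:
jog_arm --plan '[{"slide": [0.59,1,0],"turn": 0},{"slide": [0.59,1,0],"turn": 0},{"slide": [0.59,1,0],"turn": 0},{"slide": [0.59,1,0],"turn": 0},{"slide": [0.59,1,0],"turn": 0}]'

```text
time: 31.43
ee_pos: [0.4689, 0.0732, 0.1418]
eef_rot: [[-0.998, 0.065, -0.001], [0.065, 0.998, 0.0], [0.001, -0.0, -1.0]]
ft_force: [0.3, -0.5, -0.2]
opening: 0.002
gripper_force: 0.0
```

Request:
jog_arm --plan '[{"slide": [0.59,1,0],"turn": 0},{"slide": [0.59,1,0],"turn": 0},{"slide": [0.59,1,0],"turn": 0},{"slide": [0.59,1,0],"turn": 0},{"slide": [0.59,1,0],"turn": 0}]'

```text
time: 31.85
ee_pos: [0.5278, 0.1734, 0.1413]
eef_rot: [[-0.998, 0.065, -0.001], [0.065, 0.998, -0.0], [0.001, -0.0, -1.0]]
ft_force: [1.0, -0.5, 0.4]
opening: 0.002
gripper_force: 0.0
```

Request:
jog_arm --plan '[{"slide": [0.59,1,0],"turn": 0},{"slide": [0.59,1,0],"turn": 0},{"slide": [0.59,1,0],"turn": 0},{"slide": [0.59,1,0],"turn": 0},{"slide": [0.56,1,0],"turn": 0}]'

```text
time: 32.27
ee_pos: [0.5861, 0.2734, 0.1409]
eef_rot: [[-0.998, 0.065, -0.002], [0.065, 0.998, -0.0], [0.002, -0.001, -1.0]]
ft_force: [0.5, 0.1, -0.7]
opening: 0.0
gripper_force: 0.0
```

Request:
jog_arm --plan '[{"slide": [0,0,-1],"turn": 0},{"slide": [0,0,-1],"turn": 0},{"slide": [0,0,-1],"turn": 0},{"slide": [0,0,-1],"turn": 0},{"slide": [0,0,0],"turn": 0}]'

```text
time: 32.68
ee_pos: [0.5821, 0.2712, 0.0568]
eef_rot: [[-0.998, 0.065, -0.008], [0.065, 0.998, -0.003], [0.008, -0.003, -1.0]]
ft_force: [-2.2, -0.6, -1.0]
opening: 0.003
gripper_force: 0.0
```

```bash
python3 - <<'E'
from h import *
np.set_printoptions(precision=4,suppress=True)
s=env.observe();p=s['ee_pos'];print(p,s['eef_rot'],s['opening'])
shot('wrist','wrist19');shot('scene','scene19');shot('top','top19')
c,q=np.cos(-.0646),np.sin(-.0646);d=p[:2]-np.array([.585,.2074]);print('printer frame',c*d[0]+q*d[1],-q*d[0]+c*d[1])
b=load('scene19')['f'].mean(2).astype(int)
for r in range(200,240,1): print(r,''.join(('.' if v<30 else '-' if v<60 else '+' if v<80 else '=' if v<100 else '#') for v in b[r,222:310]))
E
```

```text
[0.5821 0.2712 0.0568] [[-0.9979  0.0646 -0.0085]
 [ 0.0646  0.9979 -0.0028]
 [ 0.0083 -0.0033 -1.    ]] 0.003275265497698358
printer frame -0.006974352974301502 0.06347893612305379
200 ...-........--....---................................+##########################==####=#
201 .-+++.--.............................................+##=++=##########################==
202 ++++-.-+.......................-..........--.........-+=++#####################==#######
203 ++---.--..............................................-=######################=++==#####
204 --------.............................................-+######################=++++==####
205 --+-++++-.........................................---++=####################=+++++++==##
206 =###=+-++.......................................--++++++=###########========+++++++++==#
207 ###=+----..................-.................--+++++++++++=#######==+++++++++++++++++++=
208 ###=+-++-..................-.......-+-....---++++++++++++++=###===++++++++++++++++++++++
209 ########=-................-......--+=-..--++++++++++++++++++===++++++++=+++++
[... 2101 characters left out ...]
---=#############==+++++++++++++++++++++++---...-
233 #########+++++++++++=###########==+++++###############=++++++++++++++++++++++++--.....-.
234 #########=+++++++++++=#######==+++-++##############==++++++++++++++++++++++++--...-.....
235 ##########=+++++++++++=#####=++--+###############=++++++++++++++++++++++++---...--......
236 ###########==++++++++++=#####+++##############==++++++++++++++++++++++++--.....-.....--+
237 ###########==+++++++++++=###################=++++++++++++++++++++++++---...-.......-+###
238 ###########====++++++++++=###############==++++++++++++++++++++++++--.....-......-=####=
239 ############===++++++=+=++=############=+++++++++++++++++++++++++--...-.......--+#####==
```

Request:
jog_arm --plan '[{"slide": [0,0,-0.5],"turn": 0},{"slide": [0,0,-0.5],"turn": 0},{"slide": [0,0,-0.5],"turn": 0},{"slide": [0,0,-0.5],"turn": 0},{"slide": [0,0,0],"turn": 0}]'

```text
time: 33.25
ee_pos: [0.5835, 0.2714, 0.0204]
eef_rot: [[-0.998, 0.065, -0.004], [0.065, 0.998, -0.001], [0.004, -0.001, -1.0]]
ft_force: [0.1, 0.9, -0.6]
opening: -0.002
gripper_force: 0.0
```

Request:
jog_arm --plan '[{"slide": [0,0,-0.4],"turn": 0},{"slide": [0,0,-0.4],"turn": 0},{"slide": [0,0,-0.4],"turn": 0},{"slide": [0,0,0],"turn": 0}]'

```text
time: 33.58
ee_pos: [0.5841, 0.2716, -0.0029]
eef_rot: [[-0.998, 0.065, -0.003], [0.065, 0.998, -0.001], [0.003, -0.001, -1.0]]
ft_force: [-0.1, 0.2, 0.1]
opening: -0.006
gripper_force: 0.0
```

```bash
python3 - <<'E'
from h import *
np.set_printoptions(precision=4,suppress=True)
s=env.observe();p=s['ee_pos'];print(p)
print(proj('scene19',np.array([.5821,.2712,.0568+.028])),proj('scene19',np.array([.5821,.2712,.0568-.011])))
c,q=np.cos(-.0646),np.sin(-.0646);d=p[:2]-np.array([.585,.2074]);print('printer frame',c*d[0]+q*d[1],-q*d[0]+c*d[1])
E
```

```text
[ 0.5841  0.2716 -0.0029]
[256.1771 217.3968] [257.3585 228.6825]
printer frame -0.00507712790329297 0.06397593019631884
```

Request:
jog_arm --plan '[{"slide": [-0.02,-0.3,0],"turn": 0},{"slide": [-0.02,-0.3,0],"turn": 0},{"slide": [-0.02,-0.3,0],"turn": 0},{"slide": [-0.02,-0.3,0],"turn": 0},{"slide": [0,0,0],"turn": 0}]'

```text
time: 34.0
ee_pos: [0.584, 0.2466, -0.0005]
eef_rot: [[-0.998, 0.066, 0.0], [0.066, 0.998, -0.001], [-0.0, -0.0, -1.0]]
ft_force: [0.6, 0.1, -0.4]
opening: 0.001
gripper_force: 0.0
```

Request:
jog_arm --plan '[{"slide": [-0.013,-0.2,0],"turn": 0},{"slide": [-0.013,-0.2,0],"turn": 0},{"slide": [-0.013,-0.2,0],"turn": 0},{"slide": [-0.013,-0.2,0],"turn": 0},{"slide": [0,0,0],"turn": 0}]'

```text
time: 34.42
ee_pos: [0.583, 0.2311, -0.0007]
eef_rot: [[-0.998, 0.066, 0.0], [0.066, 0.998, -0.001], [-0.001, -0.001, -1.0]]
ft_force: [1.1, -0.2, -0.2]
opening: 0.002
gripper_force: 0.0
```

Request:
jog_arm --plan '[{"slide": [-0.013,-0.2,0],"turn": 0},{"slide": [-0.013,-0.2,0],"turn": 0},{"slide": [-0.013,-0.2,0],"turn": 0},{"slide": [0,0,0],"turn": 0}]'

```text
time: 34.75
ee_pos: [0.582, 0.2191, -0.001]
eef_rot: [[-0.998, 0.065, -0.0], [0.065, 0.998, -0.001], [-0.0, -0.001, -1.0]]
ft_force: [-0.2, 0.8, 0.3]
opening: -0.002
gripper_force: 0.0
```

```bash
python3 - <<'E'
from h import *
shot('scene','scene20');shot('top','top20')
b=load('scene20')['f'].mean(2).astype(int)
for r in range(200,238,1): print(r,''.join(('.' if v<30 else '-' if v<60 else '+' if v<80 else '=' if v<100 else '#') for v in b[r,222:315]))
g=load('top20')['f'].mean(2).astype(int)
for r in range(170,206,2): print(r,''.join(('.' if v<30 else '-' if v<60 else '+' if v<80 else '=' if v<120 else '#') for v in g[r,235:325]))
E
```

```text
200 ..---...............................---.....................-----..-=###########==###==######
201 .-+++.--...........................--+--...................-----...-=##################==####
202 ++++-.-+...........................-----...................------..+#########====########==##
203 ++---.--...........................+=---....................----..-=#######==++++==#########=
204 --------..........................-==--........................-..+####====+++++++==#########
205 --+-++++-........................-+=+............................-=##==+++++++++=+++==#######
206 =###=++++.......................-+#=+-.....................-.....-+==++++++++=+++++++==######
207 ###=+----......................-+==+--..........................-++++++++++++++++++++++==####
208 ###=+-++-....................--+==+---................-....--...-+++++++++=++++++++++++++=##=
209 ####=###=-..................--=#=+-----.--................--...-++++++++++++++++++++++++++==#
210 #########+...................-==+------+++................--...-+=++=++++++++++++++++++++++==
211 #########=........
[... 3633 characters left out ...]
..-.....--+++++++++++++++++++++++++
192 ==============================+++++++++++----------------+====--++++++++++++++++++++++++++
194 =============================+==+++++++++-------------++====#=--++++++++++++++++++++++++++
196 ==============================++++++++++++-----------.......--.-++++++++++++++++++++++++++
198 =============================+++++++++++++-----------.........-+++++++++++++++++++++++++++
200 =============================+=+++++++++++-----------........--++++++++++++++++++++++++++=
202 ================================+++++++++++----------........--++++++++++++++++++++++++++=
204 =============================++++++++++++++-------------------+++++++++++++++++++++++++++=
```

The carriage is moving with the fingers. I'll keep pushing.

Request:
jog_arm --plan '[{"slide": [-0.01,-0.15,0],"turn": 0},{"slide": [-0.01,-0.15,0],"turn": 0},{"slide": [-0.01,-0.15,0],"turn": 0},{"slide": [-0.01,-0.15,0],"turn": 0}]'

```text
time: 35.18
ee_pos: [0.581, 0.2079, -0.001]
eef_rot: [[-0.998, 0.065, -0.0], [0.065, 0.998, 0.0], [0.0, 0.0, -1.0]]
ft_force: [0.5, 1.6, -1.9]
opening: 0.001
gripper_force: 0.8
```

Request:
jog_arm --plan '[{"slide": [-0.01,-0.15,0],"turn": 0},{"slide": [-0.01,-0.15,0],"turn": 0},{"slide": [-0.01,-0.15,0],"turn": 0}]'

```text
time: 35.43
ee_pos: [0.5805, 0.1987, -0.001]
eef_rot: [[-0.998, 0.065, -0.0], [0.065, 0.998, 0.0], [0.0, 0.0, -1.0]]
ft_force: [0.6, 2.0, -1.7]
opening: -0.001
gripper_force: 0.8
```

Request:
jog_arm --plan '[{"slide": [-0.006,-0.1,0],"turn": 0},{"slide": [-0.006,-0.1,0],"turn": 0}]'

```text
time: 35.6
ee_pos: [0.5802, 0.1947, -0.001]
eef_rot: [[-0.998, 0.065, -0.0], [0.065, 0.998, 0.0], [0.0, -0.0, -1.0]]
ft_force: [-0.7, 1.8, -1.3]
opening: 0.0
gripper_force: 0.8
```

Request:
jog_arm --plan '[{"slide": [-0.006,-0.1,0],"turn": 0},{"slide": [-0.006,-0.1,0],"turn": 0}]'

```text
time: 35.77
ee_pos: [0.58, 0.1909, -0.001]
eef_rot: [[-0.998, 0.065, -0.0], [0.065, 0.998, 0.0], [0.0, 0.0, -1.0]]
ft_force: [0.3, 1.7, -0.5]
opening: 0.002
gripper_force: 0.8
```

Request:
jog_arm --plan '[{"slide": [-0.006,-0.1,0],"turn": 0},{"slide": [-0.006,-0.1,0],"turn": 0}]'

```text
time: 35.93
ee_pos: [0.5798, 0.1879, -0.0009]
eef_rot: [[-0.998, 0.064, -0.0], [0.064, 0.998, 0.002], [0.0, 0.002, -1.0]]
ft_force: [0.5, 8.2, -1.7]
opening: 0.0
gripper_force: 4.0
```

Request:
jog_arm --plan '[{"slide": [-0.006,-0.08,0],"turn": 0},{"slide": [-0.006,-0.08,0],"turn": 0}]'

```text
time: 36.1
ee_pos: [0.5798, 0.1879, -0.0007]
eef_rot: [[-0.998, 0.063, 0.0], [0.063, 0.998, 0.009], [0.0, 0.009, -1.0]]
ft_force: [0.6, 15.9, -3.3]
opening: 0.003
gripper_force: 8.0
```

Request:
jog_arm --plan '[{"slide": [-0.006,-0.06,0],"turn": 0},{"slide": [-0.006,-0.06,0],"turn": 0}]'

```text
time: 36.27
ee_pos: [0.5797, 0.188, -0.0006]
eef_rot: [[-0.998, 0.061, 0.001], [0.061, 0.998, 0.014], [0.0, 0.014, -1.0]]
ft_force: [1.0, 20.7, -4.4]
opening: 0.001
gripper_force: 10.7
```

The carriage stopped hard at 20 N, more than the catch's 11 N, so it should be on the end stop. I'll back off, lift clear and verify.

Request:
jog_arm --plan '[{"slide": [0.03,0.4,0],"turn": 0},{"slide": [0.05,0.8,0],"turn": 0},{"slide": [0,0,0.5],"turn": 0},{"slide": [0,0,1],"turn": 0},{"slide": [0,0,1],"turn": 0}]'

```text
time: 36.68
ee_pos: [0.5801, 0.2046, 0.0494]
eef_rot: [[-0.998, 0.065, -0.002], [0.065, 0.998, -0.002], [0.002, -0.002, -1.0]]
ft_force: [0.9, -0.6, -0.4]
opening: 0.001
gripper_force: 0.0
```

Request:
jog_arm --plan '[{"slide": [0,0,1],"turn": 0},{"slide": [0,0,1],"turn": 0},{"slide": [0,0,1],"turn": 0},{"slide": [0,0,1],"turn": 0},{"slide": [-1,0,1],"turn": 0}]'

```text
time: 37.1
ee_pos: [0.564, 0.2042, 0.151]
eef_rot: [[-0.998, 0.067, 0.004], [0.067, 0.998, -0.001], [-0.004, -0.001, -1.0]]
ft_force: [0.8, 0.1, 0.5]
opening: -0.002
gripper_force: 0.0
```

Request:
jog_arm --plan '[{"slide": [-1,-0.5,0.5],"turn": 0},{"slide": [-1,-1,0.5],"turn": 0},{"slide": [-1,-1,0],"turn": 0},{"slide": [-1,-1,0],"turn": 0},{"slide": [-1,-1,0],"turn": 0}]'

```text
time: 37.52
ee_pos: [0.46, 0.1138, 0.17]
eef_rot: [[-0.998, 0.065, 0.001], [0.065, 0.998, -0.001], [-0.001, -0.001, -1.0]]
ft_force: [0.4, -1.3, -1.3]
opening: -0.002
gripper_force: 0.0
```

Request:
jog_arm --plan '[{"slide": [-1,-1,0],"turn": 0},{"slide": [-0.5,-1,0],"turn": 0},{"slide": [0,-1,0],"turn": 0},{"slide": [0,0,0],"turn": 0},{"slide": [0,0,0],"turn": 0}]'

```text
time: 37.93
ee_pos: [0.4311, 0.0542, 0.1699]
eef_rot: [[-0.998, 0.067, 0.001], [0.067, 0.998, -0.001], [-0.001, -0.001, -1.0]]
ft_force: [-0.3, -0.7, 0.7]
opening: 0.002
gripper_force: 0.0
```

```bash
python3 - <<'E'
from h import *
np.set_printoptions(precision=4,suppress=True)
print(env.observe()['ee_pos'])
shot('scene','scene21');shot('top','top21');shot('wrist','wrist21')
g=load('top21')['f'].mean(2).astype(int)
for r in range(134,214,2): print(r,''.join(('.' if v<30 else '-' if v<60 else '+' if v<80 else '=' if v<120 else '#' if v<190 else '@') for v in g[r,235:390]))
c,q=np.cos(-.0646),np.sin(-.0646)
W=lambda x,y,z:np.array([.585+c*x-q*y,.2074+q*x+c*y,z])
print('shroud edge',proj('top21',W(.022,-.045,.06)),proj('top21',W(-.022,-.045,.06)),'cart top left edge if home',proj('top21',W(.02,-.0335,.051)),proj('top21',W(-.02,-.0335,.051)))
E
```

```text
[0.4311 0.0542 0.1699]
134 ............-======+-------+=================+-..................................................................-+==================###################===
136 ..........-++=================================-..................................................................-===================######################
138 -.------+++=====================###===========+-.................................................................-====================#####################
140 ==========---------+++++++++++=================-....................................----..-----------------+++++++====================#####################
142 ==========-...................----++++++++=====+-----+++++++++++++++++++++============================================================#####################
144 ==========+-..............................---------+++==============================================================================#######################
146 ===========-.............................................-.------++==============================================
[... 4741 characters left out ...]
===+++==###=-..--==#==============##===========####===#======####====#=======================+---===+
208 ===========###############################=#####################==-..-+==###======#==+==####=##======####===#===#==================================+---=#=+
210 ======+----------+++======#######################################=-..-+=##==######===++==#######====#=#=#=#===#====================================---+=##+
212 =========++++++++--------------+++======#########################=-..+==############=++==#########=#####=###===#=#=================================---=###=
shroud edge [299.491  181.8706] [297.0881 196.7667] cart top left edge if home [295.6086 182.823 ] [293.4135 196.2536]
```

```bash
python3 - <<'E'
from h import *
u=np.array([.998,-.065,0]);o=np.array([.4592,-.028,0])
for d,z in ((-.045,.012),(-.045,0),(.035,.012),(.095,.007)): print(d,z,proj('wrist18',o+u*d+[0,0,z]))
a=load('wrist18')['f'].mean(2).astype(int)
print([int(v) for v in a[176:200,322]],[int(v) for v in a[328:368,322]]); print('w',[int(v) for v in a[195,306:340]],[int(v) for v in a[240,306:340]])
b=load('scene21')['f'].mean(2).astype(int)
for r in range(186,218,3): print(r,[int(x) for x in b[r,222:238]])
print(env.observe()['dq'].round(3))
E
```

```text
-0.045 0.012 [324.0190362 189.1263408]
-0.045 0 [323.91318545 186.07601408]
0.035 0.012 [323.78106429 259.58872995]
0.095 0.007 [323.58999134 303.29402238]
[176, 173, 176, 174, 175, 171, 169, 159, 125, 65, 23, 12, 20, 22, 27, 25, 28, 28, 24, 29, 22, 27, 26, 25] [39, 96, 158, 170, 171, 170, 170, 169, 169, 169, 171, 171, 171, 172, 170, 170, 170, 171, 170, 173, 172, 174, 173, 171, 171, 169, 171, 170, 171, 169, 170, 164, 137, 66, 15, 10, 15, 13, 9, 10]
w [173, 173, 172, 171, 172, 172, 170, 168, 154, 126, 100, 73, 43, 23, 21, 23, 29, 30, 30, 29, 32, 35, 30, 30, 50, 107, 147, 169, 172, 173, 171, 173, 172, 171] [174, 171, 173, 174, 174, 170, 171, 172, 163, 136, 105, 74, 44, 24, 23, 22, 24, 25, 26, 26, 27, 23, 26, 26, 63, 133, 166, 172, 172, 172, 170, 171, 173, 172]
186 [12, 20, 14, 17, 15, 17, 18, 21, 18, 17, 19, 20, 22, 19, 17, 21]
189 [16, 12, 22, 37, 52, 21, 13, 17, 18, 21, 17, 21, 16, 20, 14, 21]
192 [9, 20, 21, 17, 23, 23, 21, 19, 20, 21, 21, 18, 20, 21, 24, 18]
195 [29, 34, 31, 32, 38, 40, 18, 19, 16, 20, 21, 21, 17, 15, 21, 15]
198 [17, 18, 17, 13, 25, 59, 75, 27, 18, 17, 17, 23, 19, 19, 20, 18]
201 [23, 40, 62, 74, 64, 27, 37, 48, 21, 18, 19, 20, 17, 21, 19, 20]
204 [51, 43, 44, 37, 34, 33, 43, 49, 25, 16, 21, 18, 16, 20, 18, 22]
207 [107, 108, 107, 101, 72, 53, 46, 45, 45, 15, 12, 20, 19, 18, 18, 21]
210 [103, 106, 109, 110, 106, 106, 109, 112, 109, 75, 23, 14, 12, 20, 21, 18]
213 [100, 100, 100, 103, 108, 114, 111, 111, 108, 87, 32, 16, 13, 19, 16, 18]
216 [153, 176, 130, 108, 99, 97, 100, 100, 106, 115, 90, 26, 15, 15, 18, 17]
[ 0.011  0.006 -0.    -0.002 -0.    -0.   ]
```

```bash
python3 -c "
from cell import order
print(order.finish_job())"
```

```text
the job is handed in; nothing more can be done
None
```

I've handed the job in; the system gave no verdict, but by my measurements the cover stands open at about 1.77 rad, the carriage is against its end stop (it held at about 20 N), and the pry bar lies flat on the desk well clear of the printer.

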